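Strip the clamp-boss rack and bolt it again

ROBOT

A 6-joint arm with a two-finger parallel gripper is mounted at the origin on the work surface. World frame = base frame: x ahead of the robot, y to its left, z up, the work surface at z = 0. Lengths are in mm, angles in rad, forces in N, time in s.
With the tool pointing down it reaches from about 350 to 775 mm from the base axis. Payload 5.5 kg.
Tool frame: the origin (TCP) lies midway between the tips of the shut fingers; the grasp point (between the pads) lies 19 mm behind it; z points along the fingers, y is the direction in which the jaws open and shut (so a half turn about z gives the same grasp; the last joint's range is limited). The gripper opens to 85 mm and grips with 20 to 120 N. Pads are 22 mm wide; open, the fingers measure 114 mm over their backs; the gripper's body (76 mm by 85 mm) begins 54 mm behind the grasp point. The pads swing forward as they close: fully open they stand 13 mm farther back than shut.
Start: joints at [-1.48, 0.313, 0.046, 1.304, 0, 1.431], TCP at [131.527, -559.797, 231.323] pointing down, gripper open.
Joint ranges: [-2.76, 2.76], [-0.86, 1.69], [-1.03, 1.26], [-2.2, 2.34], [-1.47, 1.5], [-3.14, 3.14]. Speed limits (rad/s): [2.57, 2.57, 3.14, 3.14, 3.14, 3.14].

INTERFACE

Orientations are given as a unit quaternion [w, x, y, z].
In Python, from bench import manip gives the robot as it stands. The module is installed in compiled form; this text tells all that it offers.
- The arm moves only by the shell command python3 -m crank 'ROWS' [FORCE]. ROWS is JSON, one flat list of numbers, 7 for each row, row after row: the turn, a rotation vector about the tool's x, y, z in degrees, then the shift along the tool's x, y, z in m, then the finger opening in m, from 0 to 0.0854. In form: [rx, ry, rz, tx, ty, tz, gripper, rx, ry, rz, tx, ty, tz, gripper, ...]. A call has 1 to 8 rows; each row shifts and turns the pose as measured when the row begins, along the tool's axes as they then stand; what a row does not reach is not made up. A row lasts 1/12 s, in which the tool goes at most 41.7 mm and 7.16 degrees, less where a joint would pass 70% of its speed; a pose out of reach is approached as far as the arm can. A call with a gripper value outside its range is refused whole. The fingers move at their own pace and stop on an object; FORCE is the grip in N (left out, the last holds). Time passes only in rows, so rows that do not move let the fingers close. It gives the time, the measured TCP pose, the force and the opening at its end, in the units of the state.
- manip.get_obs(): the state, without advancing time (a new reading comes with each control period).
- manip.get_image(name): name is "scene" or "side" or "wrist"; returns (picture, depth): 420x560x3 uint8, red, green, blue; 420x560 float32, mm along the optical axis (not along the pixel's ray), 0 where there is no reading.
- manip.camera_model(name): a dict with "fx", "fy", "cx", "cy" (pixels), "dist" ([k1, k2, p1, p2, k3] as OpenCV has them; the pictures are not rectified), "extrinsics" (4x4, takes a point from camera to world coordinates). Camera axes: x right, y up, looking along -z (the intrinsics and any distortion apply to the point x, -y, -z); pixel columns grow to the right and rows downward; lengths in mm; the calibration is good to about 2 mm. A picture is of the moment at which its call begins: read the wrist's pose just before it. camera_model takes no time and is no camera call; for the wrist camera it gives the pose at the moment of the call.
- manip.job_done(): hands the job in, once; it reports no verdict.
The state is a dict: "t": time; "joint_pos": joint angles; "joint_vel": joint speeds; "joint_efforts": joint torques, N m; "eef_pos": TCP position; "ee_rot": TCP orientation; "ft_force": force on the tool from outside, world axes, zero at the start; "torque": the same for the moment, N m; "grip_width": finger opening in mm.
Only numpy, scipy, OpenCV 4.12 (cv2) and the standard library are available. Lean on these libraries where they do the work, as an engineer would, in place of code of your own. Each camera call takes 0.05 s, during which the arm holds its last target.

TASK

Unbolt the rack by lifting the bolt's handle out of its notch, drawing the bolt fully back and dropping the handle into the other notch; then slide every clamp boss off the open end of the rod and put them all in the grey tray, resting on its floor. When the rod is empty, shut the bolt again with its handle down in the first notch, and do not knock over the glassware and bottles standing around.

Things in the scene. Friction and masses are not known exactly. Their poses are not given: they have to be found in the camera images.
- rack: Clamp-boss rack fixed to the bench: white base plate 18 mm thick, aluminium post, level steel rod, barrel bolt. Origin on the bench straight below the rod's open end; z up; the rod runs from there along the rack's -y, the bolt along its x. Plate: x -55 to 55, y -245 to 55 mm, and x up to 210 mm for y -30 to 55 mm.
- rod_end (a point): Centre of the rod's open end, 90 mm above the bench; axes as the rack's. The rod, 12 mm diameter, is 208 mm long from here to the post (34 mm wide, top 110 mm above the bench).
- bolt_tip (a point): Tip of the 12 mm steel bolt, whose axis is parallel to the rack's x, at the rod's height and 14 mm beyond the rod's end. Shut, the bolt lies across the rod's end (tip at rack x = -10 mm) and nothing can leave the rod; drawn, the tip is at x = +60 mm. Brackets carrying the bolt: x 66 to 80 and 190 to 202 mm, tops 102 mm above the bench.
- notch_shut (a point): Centre of the shut notch, level with the bolt's axis (90 mm above the bench), at rack x = 100, y = 31 mm. The notch is 16 mm wide, open at the top, in an upright wall 6 mm thick along the bolt's +y side (rack x 66 to 202, y 28 to 34 mm, top 99 mm above the bench). The bolt's axis is at rack y = 14 mm.
- notch_drawn (a point): Centre of the other, like notch in the same wall, 70 mm farther along the rack's +x (x = 170 mm), where the handle lies when the bolt is drawn.
- bolt (a joint): How far the bolt is drawn, m, along the rack's +x: 0 = shut, with the handle centred in the shut notch; 0.070 = drawn, handle centred in the drawn notch; each notch leaves 4 mm of play either way. Sliding friction about 1.5 N.
- bolt_handle (a joint): Angle of the handle about the bolt's axis, rad: 0 = lying level towards the rack's +y, down in a notch; it turns up to 1.35 (nearly upright). Above about 0.95 it clears the wall and the bolt can slide; let go, it falls back by its own weight, into a notch if it is over one and otherwise onto the wall.
- bolt_knob (a point): Centre of the black grip at the end of the bolt's handle, 45 mm from the bolt's axis, on an 8 mm steel stem: a roller 20 mm across and 20 mm long, parallel to the bolt, with flat ends, turning freely on its pin, so that it can be held by its ends while the handle swings. With the handle down it is 90 mm above the bench; only the stem adjoins it.
- tray: Open grey tray, loose, 258 x 128 mm outside and 24 mm high, wall and floor 4 mm thick. Origin: centre of its underside; x along its length, z up.
- boss1: White plastic clamp boss, one of 4 to 6 alike on the rod (None if absent), about 80 g. Block 36 (x) x 24 (y) x 50 mm (z), origin at the block's centre, z up as it hangs; on top a 14 mm steel screw head up to 37 mm above the origin. A 16 mm square bore runs along y, 9 mm above the origin. It hangs loosely, y along the rod, origin 11 mm below the rod's axis.
- boss2: White plastic clamp boss, one of 4 to 6 alike on the rod (None if absent), about 80 g. Block 36 (x) x 24 (y) x 50 mm (z), origin at the block's centre, z up as it hangs; on top a 14 mm steel screw head up to 37 mm above the origin. A 16 mm square bore runs along y, 9 mm above the origin. It hangs loosely, y along the rod, origin 11 mm below the rod's axis.
- boss3: White plastic clamp boss, one of 4 to 6 alike on the rod (None if absent), about 80 g. Block 36 (x) x 24 (y) x 50 mm (z), origin at the block's centre, z up as it hangs; on top a 14 mm steel screw head up to 37 mm above the origin. A 16 mm square bore runs along y, 9 mm above the origin. It hangs loosely, y along the rod, origin 11 mm below the rod's axis.
- boss4: White plastic clamp boss, one of 4 to 6 alike on the rod (None if absent), about 80 g. Block 36 (x) x 24 (y) x 50 mm (z), origin at the block's centre, z up as it hangs; on top a 14 mm steel screw head up to 37 mm above the origin. A 16 mm square bore runs along y, 9 mm above the origin. It hangs loosely, y along the rod, origin 11 mm below the rod's axis.
- boss5: White plastic clamp boss, one of 4 to 6 alike on the rod (None if absent), about 80 g. Block 36 (x) x 24 (y) x 50 mm (z), origin at the block's centre, z up as it hangs; on top a 14 mm steel screw head up to 37 mm above the origin. A 16 mm square bore runs along y, 9 mm above the origin. It hangs loosely, y along the rod, origin 11 mm below the rod's axis.
- boss6: White plastic clamp boss, one of 4 to 6 alike on the rod (None if absent), about 80 g. Block 36 (x) x 24 (y) x 50 mm (z), origin at the block's centre, z up as it hangs; on top a 14 mm steel screw head up to 37 mm above the origin. A 16 mm square bore runs along y, 9 mm above the origin. It hangs loosely, y along the rod, origin 11 mm below the rod's axis.
- beaker: Bystander: empty glass beaker, 66 mm across, 85 mm high, standing; origin at the centre of its underside, z up.
- flask: Bystander: conical glass flask, 84 mm across at the foot, 135 mm high, standing; origin at the centre of its underside, z up.
- cylinder: Bystander: measuring cylinder on a round 64 mm foot, 178 mm high, standing; origin at the centre of its underside, z up.
- wash_bottle: Bystander: white squeeze bottle with a bent spout, 68 mm across, about 200 mm high, standing; origin at the centre of its underside, z up.
- reagent: Bystander: brown glass bottle, 64 mm across, 140 mm high, standing; origin at the centre of its underside, z up.
- jar: Bystander: closed jar, 60 mm across, 70 mm high, standing; origin at the centre of its underside, z up.
Things that resemble listed ones, but are neither listed nor needed, are in the scene too. What is shaped like the boss1 but pink is not meant.

How it is judged:
By the outcome, as a careful person would: the job done as asked, in the order asked, and still so for the second after the job is handed in, with the robot touching nothing.
Of boss1, boss2, boss3, boss4, boss5, boss6 only 4 to 6 are there at a start; the rules pass over those that are not, and their reading is None.
At some moment in a run one of tray may be knocked a few centimetres aside while the robot is not near it.
Once in a run the grip may slacken for a moment while it holds something.
It also fails if it takes over 210 s, if anything falls off the work surface, if the arm or the gripper's body presses on something with over 40 N, if the wrist force passes 120 N, or if a joint passes its speed limit or range.

## Working session

There is one attempt and no reset: what is moved stays moved. The work goes in short steps, Python scripts to look and compute and a shell command to move; the robot and the scene stay as the last step left them, time stands still between calls to the robot, and variables do not carry over. Pictures are saved under pics/ and viewed, and the job is handed in when it is done.

```bash
mkdir -p pics
cat > h.py <<'E'
from bench import manip
import numpy as np, cv2
from scipy.spatial.transform import Rotation as R
def snap(name,tag):
    m=manip.camera_model(name); im,d=manip.get_image(name)
    np.savez(f'pics/{tag}.npz',im=im,d=d,E=m['extrinsics'],K=[m['fx'],m['fy'],m['cx'],m['cy']],dist=m['dist'])
    cv2.imwrite(f'pics/{tag}.png',im[:,:,::-1]); return im,d,m
def load(tag):
    return np.load(f'pics/{tag}.npz')
def ray(z,u,v):
    fx,fy,cx,cy=z['K']; K=np.array([[fx,0,cx],[0,fy,cy],[0,0,1]])
    p=cv2.undistortPoints(np.array([[[u,v]]],float),K,np.array(z['dist'],float))[0,0]
    return np.array([p[0],-p[1],-1.0])
def pt(z,u,v,depth=None,w=0):
    d=z['d']
    if depth is None:
        pa=d[max(0,int(v)-w):int(v)+w+1,max(0,int(u)-w):int(u)+w+1]; pa=pa[pa>0]; depth=np.median(pa) if pa.size else np.nan
    E=z['E']; return (E[:3,:3]@(ray(z,u,v)*depth)+E[:3,3])
def ptz(z,u,v,h):
    E=z['E']; r=E[:3,:3]@ray(z,u,v); o=E[:3,3]; return o+r*(h-o[2])/r[2]
def proj(z,P):
    E=z['E']; fx,fy,cx,cy=z['K']; K=np.array([[fx,0,cx],[0,fy,cy],[0,0,1]])
    c=(np.array(P,float).reshape(-1,3)-E[:3,3])@E[:3,:3]; c=c*[1,-1,-1]
    return cv2.projectPoints(c,np.zeros(3),np.zeros(3),K,np.array(z['dist'],float))[0][:,0]
def crop(tag,u0,v0,u1,v1,s,out):
    im=cv2.imread(f'pics/{tag}.png')[v0:v1,u0:u1]; cv2.imwrite(f'pics/{out}.png',cv2.resize(im,None,fx=s,fy=s,interpolation=cv2.INTER_CUBIC))
E
python3 - <<'E'
from h import *
for n in ('scene','side','wrist'):
    im,d,m=snap(n,n+'0'); print(n,np.round(m['extrinsics'],2).tolist(),m['fx'],m['dist'])
o=manip.get_obs()
print({k:np.round(v,3).tolist() for k,v in o.items()})
E
```

```text
scene [[-0.01, -0.66, 0.75, 1387.36], [1.0, -0.01, 0.01, 13.95], [0.0, 0.75, 0.66, 793.48], [0.0, 0.0, 0.0, 1.0]] 455.8946403893263 [-0.09328612  0.          0.          0.          0.        ]
side [[-0.99, 0.07, -0.09, 483.91], [-0.11, -0.58, 0.81, 863.72], [0.01, 0.81, 0.59, 711.91], [0.0, 0.0, 0.0, 1.0]] 399.76020200143336 [-0.05035008  0.          0.          0.          0.        ]
wrist [[0.23, 0.93, 0.29, 204.45], [-0.97, 0.22, 0.07, -542.41], [-0.0, -0.3, 0.96, 373.5], [0.0, 0.0, 0.0, 1.0]] 316.3858275745141 [-0.00971977  0.          0.          0.          0.        ]
{'t': 0.15, 'joint_pos': [-1.48, 0.314, 0.045, 1.304, -0.0, 1.431], 'joint_vel': [0.002, -0.003, 0.003, 0.0, 0.001, -0.001], 'joint_efforts': [0.002, -48.106, 29.882, 0.014, -0.0, 0.0], 'eef_pos': [131.49, -559.372, 230.599], 'ee_rot': [-0.001, 0.993, 0.115, 0.0], 'ft_force': [0.198, 0.123, 0.401], 'torque': [0.006, 0.016, -0.004], 'grip_width': 85.599}
```

View pics/scene0.png

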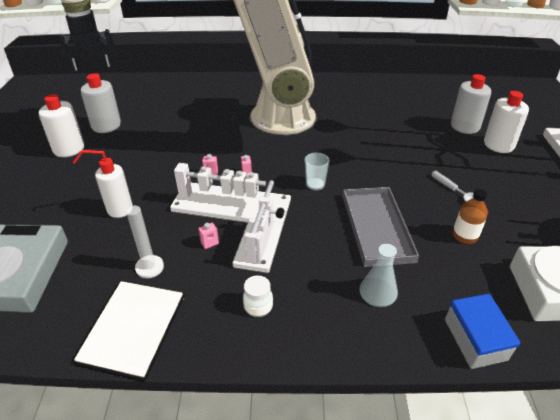

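View pics/side0.png

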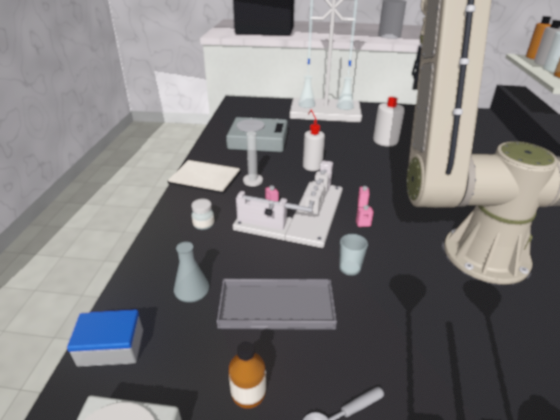

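View pics/wrist0.png

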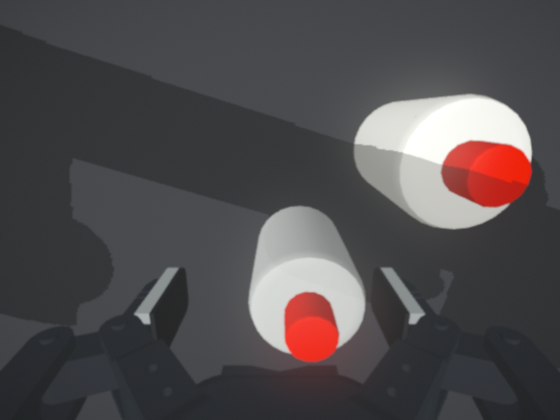

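Scene: the rack is at (235,205) and the tray at (378,225). The three pink look-alikes are at (210,165), (246,164) and (208,235). Next, enlarged crops.

Run:
```python
from h import *
crop('scene0',160,140,310,280,5,'c1'); crop('side0',215,150,375,250,5,'c2')
```

```text
(no output)
```

View pics/c1.png

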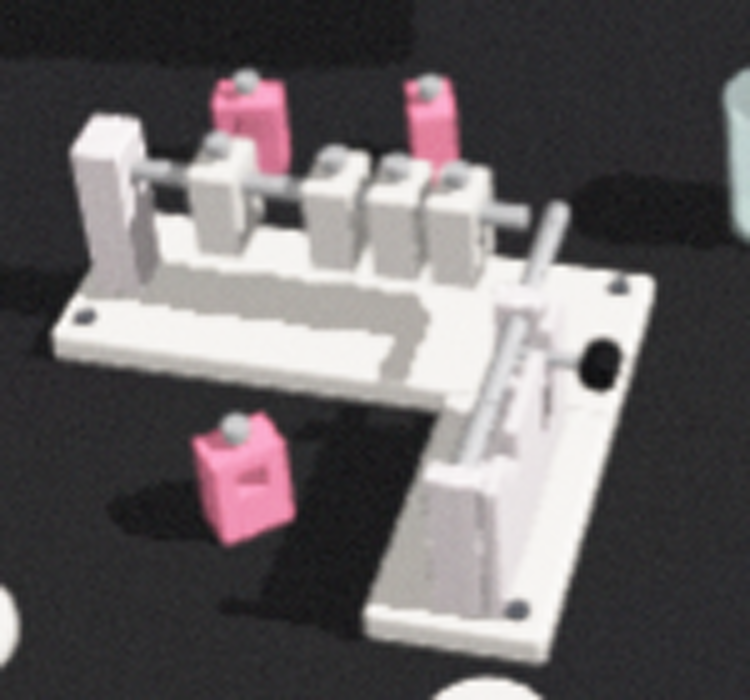

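View pics/c2.png

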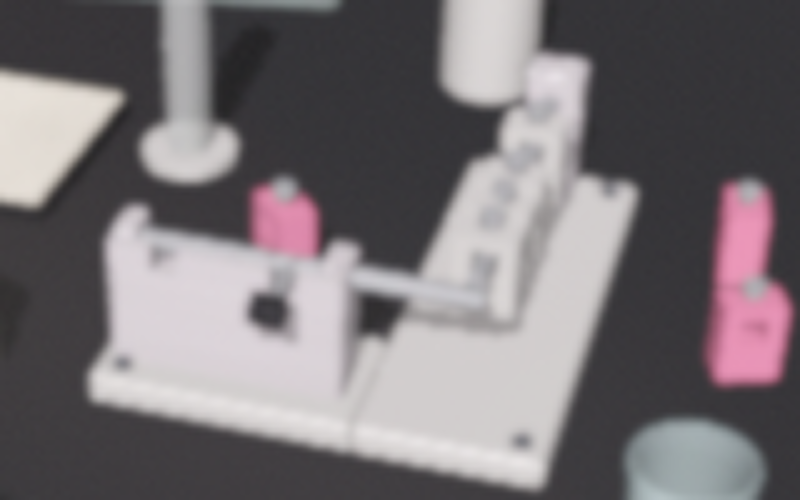

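```bash
cat > fit.py <<'E'
from h import *
from scipy.optimize import least_squares
z1=load('scene0'); z2=load('side0')
# crop px -> image px (pixel centres: (u+.5)/5-.5)
c=lambda l,o:[((u+.5)/5-.5+o[0],(v+.5)/5-.5+o[1]) for u,v in l]
A=c([(655,277),(550,650),(367,612),(54,338),(447,405),(526,214),(600,364)],(160,140))
RA=[(-55,55,18),(210,55,18),(210,-30,18),(55,-245,18),(55,-30,18),(0,0,90),(100,59,90)]
B=c([(549,470),(92,378),(637,185),(268,312)],(215,150))
RB=[(-55,55,18),(210,55,18),(-55,-245,18),(100,59,90)]
def T(p,P):
    r=R.from_euler('z',p[2]).as_matrix(); return np.array(P,float)@r.T+[p[0],p[1],p[3] if len(p)>3 else 0]
f=lambda p:np.r_[(proj(z1,T(p,RA))-A).ravel(),(proj(z2,T(p,RB))-B).ravel()]
for p0 in ([600,-150,0],[600,-150,0,0]):
    s=least_squares(f,p0,loss='soft_l1'); print(s.x,np.degrees(s.x[2])); 
print(np.round(s.fun.reshape(-1,2),1).tolist())
E
python3 fit.py
python3 - <<'E'
from h import *
z=load('scene0')
for n,(u,v) in dict(wash=(117,205),cyl=(149,267),jar=(258,300),flask=(380,290),beaker=(316,182),reag=(468,233)).items(): print(n,pt(z,u,v,w=1).round(),ptz(z,u,v,5).round())
for u,v in [(346,190),(379,189),(413,259),(367,262),(378,222)]: print(pt(z,u,v,w=1).round(),ptz(z,u,v,24).round())
E
```

```text
[487.21769799 -38.64571421  37.5160555 ] 2149.51164421175
[486.75525701 -38.87284974  37.51612386  -0.95181156] 2149.515561107831
[[-0.4, -0.3], [-0.6, -1.7], [-0.3, 0.4], [-0.8, -0.4], [0.3, -3.0], [0.2, 1.0], [0.7, 0.1], [-0.6, -0.2], [-0.6, 0.5], [-0.4, 0.6], [0.4, 0.7]]
wash [ 523. -416.   44.] [ 477. -439.    5.]
cyl [ 705. -296.   17.] [ 695. -301.    5.]
jar [822. -41.  55.] [784. -44.   5.]
flask [787. 211.  46.] [755. 222.   5.]
beaker [401.  96.  29.] [371.  98.   5.]
reag [609. 453.  40.] [573. 473.   5.]
[428. 176.  23.] [429. 176.  24.]
[419. 267.  21.] [423. 266.  24.]
[672. 310.  16.] [679. 307.  24.]
[682. 201.  16.] [689. 199.  24.]
[536. 249.   7.] [555. 244.  24.]
```

```bash
python3 -m crank '[0,0,0,0,0,-0.04,0.085, 0,0,0,0,0,-0.04,0.085, 0,0,0,0,0,-0.04,0.085, 0,0,-7,0,0,0,0.085, 0,0,-7,0,0,0,0.085, 0,0,-7,0,0,0,0.085]' 30
cat > go.py <<'E'
# usage: go.py x y z yawdeg -> total turn (rotvec deg) and shift in current tool axes
import sys; from h import *
o=manip.get_obs(); q=o['ee_rot']; r=R.from_quat([q[1],q[2],q[3],q[0]])
x,y,z,yaw=map(float,sys.argv[1:5])
a=np.radians(yaw); M=np.array([[np.cos(a),np.sin(a),0],[np.sin(a),-np.cos(a),0],[0,0,-1]])
rv=(r.inv()*R.from_matrix(M)).as_rotvec(degrees=True)
t=r.inv().apply(np.array([x,y,z])-o['eef_pos']); tn=M.T@(np.array([x,y,z])-o['eef_pos'])
X=r.as_matrix()[:,0]
print('t',round(o['t'],2),'pos',np.round(o['eef_pos'],1),'yaw',round(np.degrees(np.arctan2(X[1],X[0])),2),'F',np.round(o['ft_force'],1),'w',round(o['grip_width'],1))
print('turn',rv.round(2),'shift now-axes',t.round(1),'after-turn axes',tn.round(1))
E
python3 go.py 590 -30 340 79.5
```

```text
t: 0.65
eef_pos: [131.0, -554.4, 349.2]
ee_rot: [-0.009, 0.954, 0.299, 0.002]
ft_force: [0.7, -0.5, 0.7]
grip_width: 85.0
t 0.65 pos [ 131.  -554.4  349.2] yaw 34.77 F [ 0.7 -0.5  0.7] w 85.0
turn [ -0.65  -0.84 -44.72] shift now-axes [ 676.  -168.7   17.9] after-turn axes [599.3 355.7   9.2]
```

```bash
python3 -m crank '[-0.3,-0.4,-7,0.02,0,0,0.085, -0.3,-0.4,-7,0.02,0,0,0.085, 0,0,-7,0.02,0,0,0.085, 0,0,-7,0.02,0,0,0.085, 0,0,-7,0.02,0,0,0.085, 0,0,-7,0.02,0,0,0.085, 0,0,-3,0.02,0,0,0.085]'; python3 go.py 590 -30 340 79.5
```

```text
t: 1.23
eef_pos: [207.3, -440.8, 345.6]
ee_rot: [-0.003, 0.76, 0.65, -0.001]
ft_force: [-0.7, 0.1, 1.0]
grip_width: 85.0
t 1.23 pos [ 207.3 -440.8  345.6] yaw 81.08 F [-0.7  0.1  1. ] w 85.0
turn [-0.39 -0.15  1.58] shift now-axes [465.2 314.5   4.7] after-turn axes [473.7 301.4   5.6]
```

```bash
python3 -m crank '[0,0,0,0.034,0.022,0,0.085, 0,0,0,0.034,0.022,0,0.085, 0,0,0,0.034,0.022,0,0.085, 0,0,0,0.034,0.022,0,0.085, 0,0,0,0.034,0.022,0,0.085, 0,0,0,0.034,0.022,0,0.085, 0,0,0,0.034,0.022,0,0.085, 0,0,0,0.034,0.022,0,0.085]'; python3 go.py 590 -30 340 79.5
```

```text
t: 1.9
eef_pos: [425.3, -191.3, 343.2]
ee_rot: [-0.004, 0.763, 0.647, -0.001]
ft_force: [0.5, -0.4, 0.4]
grip_width: 85.1
t 1.9 pos [ 425.3 -191.3  343.2] yaw 80.58 F [ 0.5 -0.4  0.4] w 85.1
turn [-0.49 -0.19  1.08] shift now-axes [186.1 136.1   2.7] after-turn axes [188.7 132.6   3.2]
```

```bash
python3 -m crank '[0,0,0,0.034,0.022,0,0.085, 0,0,0,0.034,0.022,0,0.085, 0,0,0,0.034,0.022,0,0.085, 0,0,0,0.034,0.022,0,0.085, 0,0,0,0.020,0.020,0,0.085]'; python3 go.py 590 -30 340 79.5; python3 -c "
from h import *
snap('wrist','w1')"
```

```text
t: 2.32
eef_pos: [559.6, -46.3, 342.3]
ee_rot: [-0.005, 0.762, 0.648, -0.001]
ft_force: [0.5, -1.2, 0.2]
grip_width: 85.4
t 2.32 pos [559.6 -46.3 342.3] yaw 80.77 F [ 0.5 -1.2  0.2] w 85.4
turn [-0.5  -0.2   1.27] shift now-axes [20.9 27.4  2.1] after-turn axes [21.5 26.9  2.3]
```

View pics/w1.png

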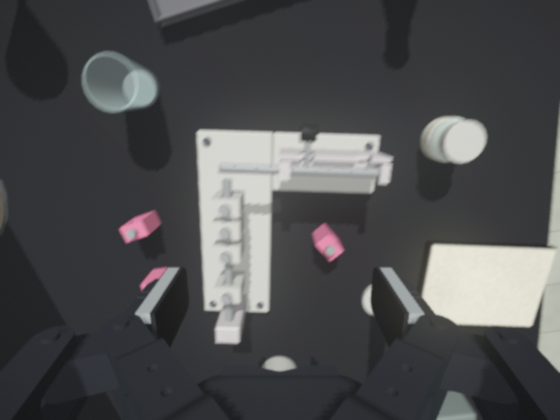

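The wrist view shows the whole rack: bolt at (300,168), black knob at (309,133), and 4 bosses on the rod (227,185–300). I'll refine the fit with it.

Run:
```python
from h import *
crop('w1',185,115,405,350,3,'c3')
```

```text
(no output)
```

View pics/c3.png

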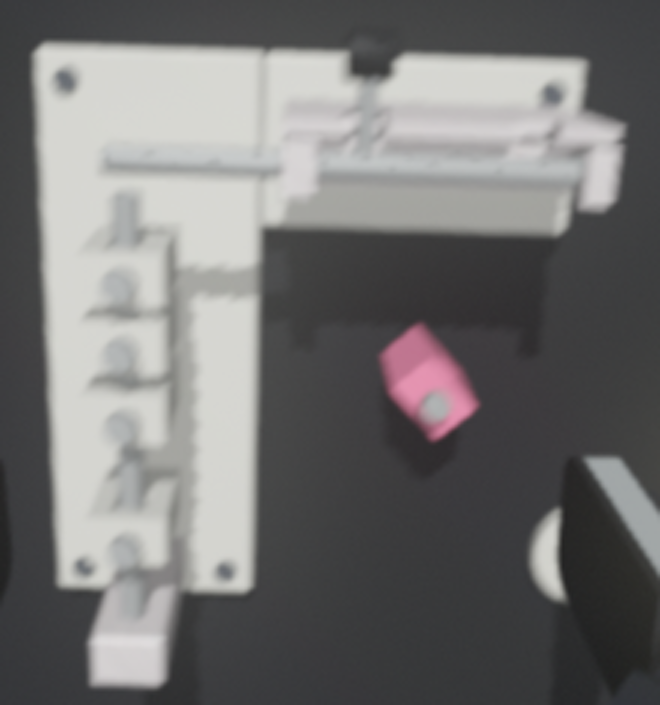

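Run:
```python
exec(open('fit.py').read().split('for p0')[0])
z3=load('w1')
C=[((u+.5)/3-.5+185,(v+.5)/3-.5+115) for u,v in [(37,44),(587,60),(563,235),(254,591),(59,586),(106,157),(124,192),(371,58)]]
RC=[(-55,55,18),(210,55,18),(210,-30,18),(55,-245,18),(-55,-245,18),(-10,14,90),(0,0,90),(100,59,90)]
f3=lambda p:(proj(z3,T(p,RC))-C).ravel()
for nm,g in (('wrist',lambda p:f3(p)),('all',lambda p:np.r_[f(p),f3(p)])):
  for p0 in ([487,-39,-.183],[487,-39,-.183,0]):
    s=least_squares(g,p0,loss='soft_l1'); print(nm,s.x.round(2),np.degrees(s.x[2]).round(2))
  print(s.fun.reshape(-1,2).round(1).tolist())
# bosses: screw head top centre z=116 in wrist crop; two-view check with scene crop
p=s.x[:3]
W=[(118,282),(120,353),(122,423),(124,547)]
S=[(455,172),(396,160),(333,153),(218,140)]
for (a,b),(c_,d_) in zip(W,S):
    u,v=(a+.5)/3-.5+185,(b+.5)/3-.5+115; u2,v2=(c_+.5)/5-.5+160,(d_+.5)/5-.5+140
    E1,E2=z3['E'],z1['E']; r1=E1[:3,:3]@ray(z3,u,v); r2=E2[:3,:3]@ray(z1,u2,v2)
    k=np.linalg.lstsq(np.c_[r1,-r2],E2[:3,3]-E1[:3,3],rcond=None)[0]
    m1=E1[:3,3]+k[0]*r1; m2=E2[:3,3]+k[1]*r2; m=(m1+m2)/2
    Q=ptz(z3,u,v,116); rk=R.from_euler('z',-p[2]).apply(Q-[p[0],p[1],0])
    print('tri',m.round(1),'gap',np.linalg.norm(m1-m2).round(1),'at116',Q.round(1),'rack',rk.round(1))
# knob triangulated
u,v=(371+.5)/3-.5+185,(58+.5)/3-.5+115; u2,v2=(600+.5)/5-.5+160,(364+.5)/5-.5+140
r1=z3['E'][:3,:3]@ray(z3,u,v); r2=z1['E'][:3,:3]@ray(z1,u2,v2)
k=np.linalg.lstsq(np.c_[r1,-r2],z1['E'][:3,3]-z3['E'][:3,3],rcond=None)[0]
print('knob',(z3['E'][:3,3]+k[0]*r1).round(1),(z1['E'][:3,3]+k[1]*r2).round(1),'model',T(s.x,[(100,59,90)]).round(1))
```

```text
wrist [ 4.9089e+02 -3.7200e+01 -1.9000e-01] -10.92
wrist [ 4.9082e+02 -3.7600e+01 -1.9000e-01 -1.9600e+00] -10.94
[[-0.3, 0.6], [-0.2, 1.0], [1.0, -0.0], [-0.6, 0.1], [0.5, -0.3], [-1.0, 0.1], [1.2, -0.4], [-0.2, -0.8]]
all [ 4.9026e+02 -3.7450e+01 -1.9000e-01] -10.84
all [ 4.9025e+02 -3.7470e+01 -1.9000e-01 -1.0000e-01] -10.84
[[0.3, 0.4], [-0.6, -0.7], [-0.4, 1.2], [-0.5, -0.2], [0.7, -2.4], [0.7, 1.6], [1.0, 0.9], [-2.0, -0.2], [-1.9, 0.2], [-0.9, 0.6], [-1.1, 0.5], [-1.1, 0.7], [-0.2, 0.8], [1.0, -0.0], [-0.8, 0.7], [0.1, 0.4], [-1.7, 0.3], [0.4, -0.2], [-0.6, -0.9]]
tri [484.4 -71.8 115.6] gap 4.8 at116 [484.9 -69.2 116. ] rack [  0.7 -32.2 116. ]
tri [ 479.3 -101.2  118.7] gap 5.0 at116 [479.3 -99.5 116. ] rack [  0.9 -63.  116. ]
tri [ 473.1 -133.1  117.7] gap 5.6 at116 [ 473.4 -130.8  116. ] rack [  1.  -94.9 116. ]
tri [ 460.6 -193.1  115.9] gap 5.3 at116 [ 461.6 -190.   116. ] rack [   0.6 -155.2  116. ]
knob [600.    0.7  93. ] [599.9  -0.6  93. ] model [[599.6   1.7  89.9]]
```

```bash
python3 go.py 600 1.5 200 79.1
```

```text
t 2.37 pos [563.  -44.4 340.8] yaw 80.91 F [ 2.6  1.7 -0.7] w 85.5
turn [-0.46 -0.32  1.81] shift now-axes [ 50.4  30.4 140.8] after-turn axes [ 52.1  27.6 140.8]
```

```bash
python3 -m crank '[-0.5,-0.3,1.8,0.013,0.007,0.035,0.05, 0,0,0,0.013,0.007,0.035,0.05, 0,0,0,0.013,0.007,0.035,0.05, 0,0,0,0.013,0.007,0.035,0.05, 0,0,0,0,0,0,0.05]'; python3 go.py 600 1.5 200 79.1; python3 -c "
from h import *
snap('wrist','w2');z=load('w2')
print(proj(z,[[600,1.5,90]]))"
```

```text
t: 2.78
eef_pos: [604.7, 6.6, 196.5]
ee_rot: [0.002, 0.77, 0.639, 0.002]
ft_force: [-0.8, -0.3, -1.8]
grip_width: 49.6
t 2.78 pos [604.7   6.6 196.5] yaw 79.37 F [-0.8 -0.3 -1.8] w 49.6
turn [0.31 0.03 0.27] shift now-axes [-5.9 -3.6 -3.5] after-turn axes [-5.9 -3.6 -3.5]
[[274.87562328 215.98463836]]
```

View pics/w2.png

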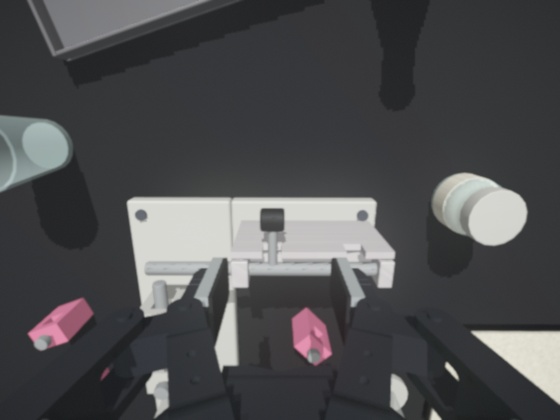

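```bash
python3 -m crank '[0,0,0,-0.006,-0.004,0,0.05,0,0,0,0,0,0,0.05]'; python3 go.py 600 1.5 200 79.1; python3 -c "
from h import *
snap('wrist','w3');z=load('w3')
print(proj(z,[[600,1.5,90],[600,1.5,92]]))
crop('w3',120,160,400,300,2.8,'c4')"
```

```text
t: 3.0
eef_pos: [599.4, -0.3, 201.1]
ee_rot: [0.003, 0.769, 0.639, 0.002]
ft_force: [-0.1, 0.1, -1.1]
grip_width: 49.8
t 3.0 pos [ 5.994e+02 -3.000e-01  2.011e+02] yaw 79.39 F [-0.1  0.1 -1.1] w 49.8
turn [0.43 0.1  0.29] shift now-axes [1.8 0.2 1.1] after-turn axes [1.8 0.2 1.1]
[[279.26685875 205.39459893]
 [279.28542757 206.06704862]]
```

View pics/c4.png

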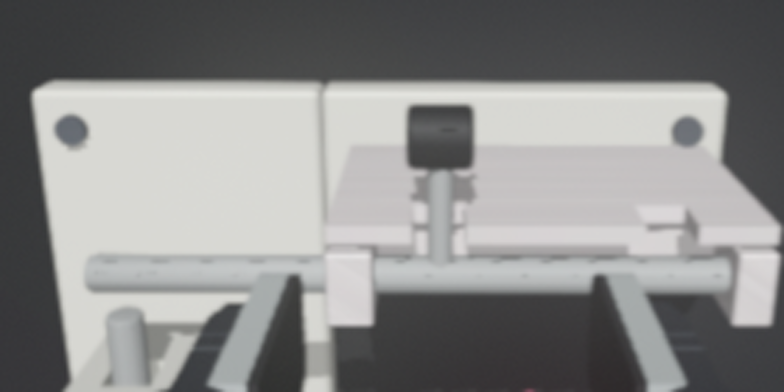

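```bash
python3 -m crank '[0,0,0.3,0,-0.001,0.035,0.05,0,0,0,0,0,0.035,0.05,0,0,0,0,0,0.035,0.05,0,0,0,0,0,0.02,0.05,0,0,0,0,0,0,0.05]'; python3 go.py 598.5 0 72 79.1;python3 -c "
from h import *
snap('wrist','w4')"
```

```text
t: 3.47
eef_pos: [610.6, -6.6, 89.1]
ee_rot: [0.015, 0.773, 0.634, 0.012]
ft_force: [-0.1, 0.1, 0.0]
grip_width: 49.7
t 3.47 pos [610.6  -6.6  89.1] yaw 78.68 F [-0.1  0.1  0. ] w 49.7
turn [ 2.21  0.   -0.42] shift now-axes [  4.1 -13.9  16.6] after-turn axes [  4.2 -13.2  17.1]
```

View pics/w4.png

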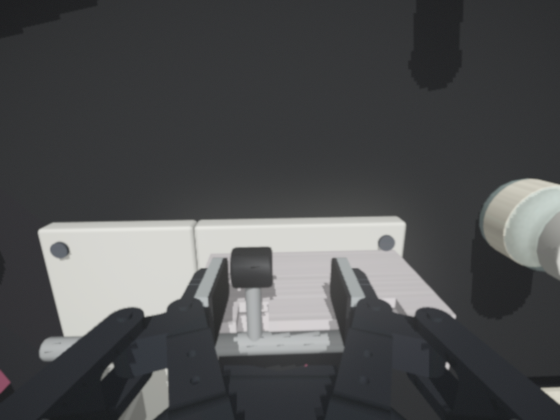

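```bash
python3 -m crank '[2.2,0,0,0.004,-0.013,0,0.05,0,0,0,0,0,0,0.05]'; python3 go.py 598.5 0 72 79.1
```

```text
t: 3.68
eef_pos: [601.3, -1.8, 95.5]
ee_rot: [0.002, 0.774, 0.633, 0.002]
ft_force: [0.4, -0.0, -0.4]
grip_width: 50.2
t 3.68 pos [601.3  -1.8  95.5] yaw 78.57 F [ 0.4 -0.  -0.4] w 50.2
turn [ 0.39 -0.02 -0.53] shift now-axes [ 1.2 -3.3 23.5] after-turn axes [ 1.2 -3.1 23.5]
```

```bash
python3 -m crank '[0.4,0,-0.5,0.001,-0.003,0.008,0.05,0,0,0,0,0,0.008,0.05,0,0,0,0,0,0.007,0.05,0,0,0,0,0,0,0.05]'; python3 go.py 598.5 0 72 79.1
```

```text
t: 4.02
eef_pos: [605.0, -2.0, 78.6]
ee_rot: [0.006, 0.771, 0.637, 0.005]
ft_force: [-1.2, 0.5, 0.5]
grip_width: 50.0
t 4.02 pos [605.   -2.   78.6] yaw 79.07 F [-1.2  0.5  0.5] w 50.0
turn [ 0.91 -0.05 -0.03] shift now-axes [ 0.8 -6.9  6.5] after-turn axes [ 0.8 -6.8  6.6]
```

```bash
python3 -m crank '[0.5,0,0,0.001,-0.006,0.004,0.05,0.5,0,0,0,-0.002,0.004,0.05,0,0,0,0,0,0,0.05]'; python3 go.py 598.5 0 72 79.1;python3 -c "
from h import *
snap('wrist','w5');crop('w5',120,160,440,400,2.5,'c5')"
```

```text
t: 4.27
eef_pos: [597.0, 0.5, 69.9]
ee_rot: [-0.001, 0.771, 0.636, -0.0]
ft_force: [0.7, 0.3, 0.1]
grip_width: 49.7
t 4.27 pos [5.97e+02 5.00e-01 6.99e+01] yaw 79.06 F [0.7 0.3 0.1] w 49.7
turn [-0.13 -0.05 -0.04] shift now-axes [-0.2  1.6 -2.1] after-turn axes [-0.2  1.6 -2.1]
```

View pics/c5.png

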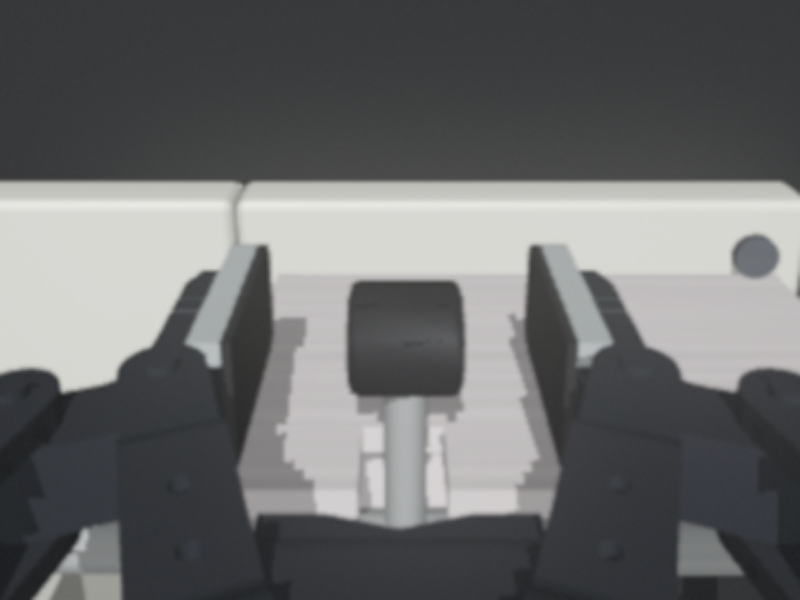

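Knob at crop (406,338), between the pads at 270 and 530, so it is nearly centred. Closing.

```bash
python3 -m crank '[0,0,0,0,0.002,0,0.035,0,0,0,0,0,0,0.015,0,0,0,0,0,0,0.015,0,0,0,0,0,0,0.015,0,0,0,0,0,0,0.015]' 35; python3 go.py 598.5 0 72 79.1;python3 -c "
from h import *
snap('wrist','w6');crop('w6',120,160,440,400,2.5,'c6')"
```

```text
t: 4.73
eef_pos: [599.1, 0.2, 70.1]
ee_rot: [-0.001, 0.771, 0.637, -0.0]
ft_force: [0.2, 1.0, -0.2]
grip_width: 19.1
t 4.73 pos [5.991e+02 2.000e-01 7.010e+01] yaw 79.08 F [ 0.2  1.  -0.2] w 19.1
turn [-0.15 -0.05 -0.02] shift now-axes [-0.4 -0.6 -1.9] after-turn axes [-0.4 -0.6 -1.9]
```

View pics/c6.png

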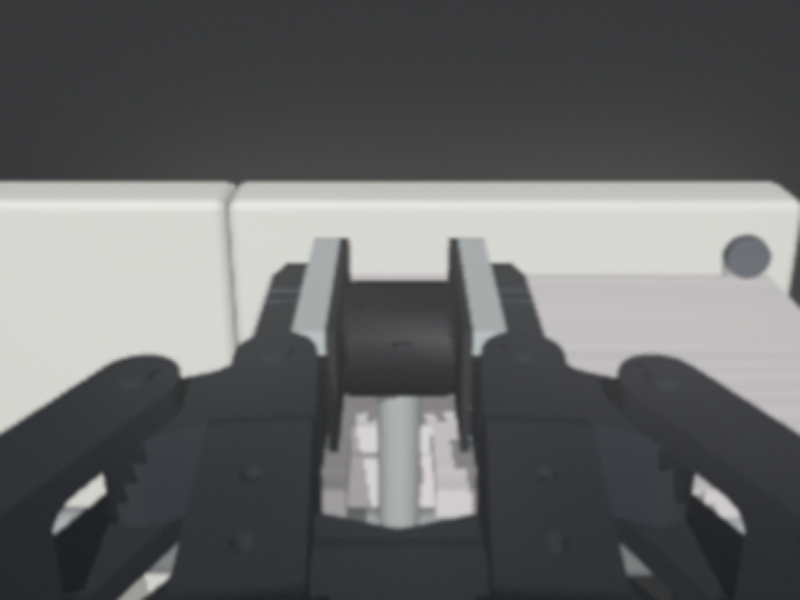

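```bash
python3 -m crank '[0,0,0,-0.001,0,-0.009,0.015,0,0,0,0,0,0,0.015,0,0,0,-0.003,0,-0.0085,0.015,0,0,0,0,0,0,0.015]'; python3 go.py 599.1 0.2 70 79.1
```

```text
t: 5.12
eef_pos: [598.5, -4.0, 89.3]
ee_rot: [-0.001, 0.771, 0.637, -0.0]
ft_force: [1.5, -2.0, -1.0]
grip_width: 19.5
t 5.12 pos [598.5  -4.   89.3] yaw 79.1 F [ 1.5 -2.  -1. ] w 19.5
turn [-0.13 -0.04  0.  ] shift now-axes [ 4.2 -0.2 19.3] after-turn axes [ 4.2 -0.2 19.3]
```

```bash
python3 -m crank '[0,0,0,-0.004,0,-0.007,0.015,0,0,0,0,0,0,0.015,0,0,0,-0.006,0,-0.007,0.015,0,0,0,0,0,0,0.015,0,0,0,-0.007,0,-0.0055,0.015,0,0,0,0,0,0,0.015]'; python3 go.py 599.1 0.2 70 79.1
```

```text
t: 5.62
eef_pos: [594.0, -24.7, 110.6]
ee_rot: [-0.0, 0.771, 0.636, -0.002]
ft_force: [1.1, -1.3, -0.7]
grip_width: 19.1
t 5.62 pos [594.  -24.7 110.6] yaw 79.03 F [ 1.1 -1.3 -0.7] w 19.1
turn [-0.21  0.18 -0.07] shift now-axes [25.6  0.4 40.5] after-turn axes [25.4  0.3 40.6]
```

```bash
python3 -m crank '[0,0,0,0,0.01,0,0.015,0,0,0,0,0.01,0,0.015,0,0,0,0,0.01,0,0.015,0,0,0,0,0.01,0,0.015,0,0,0,0,0.01,0,0.015,0,0,0,0,0,0,0.015]'; python3 go.py 599.1 0.2 70 79.1
```

```text
t: 6.12
eef_pos: [640.3, -36.5, 111.9]
ee_rot: [-0.004, 0.772, 0.636, -0.004]
ft_force: [1.8, -0.8, -2.3]
grip_width: 19.2
t 6.12 pos [640.3 -36.5 111.9] yaw 78.94 F [ 1.8 -0.8 -2.3] w 19.2
turn [-0.62  0.07 -0.16] shift now-axes [ 28.2 -47.   42.4] after-turn axes [ 28.3 -47.4  41.9]
```

```bash
python3 -m crank '[0,0,0,0.001,0.009,0.001,0.015,0,0,0,0.001,0.008,0,0.015,0,0,0,0,0.005,0,0.015,0,0,0,0,0,0,0.015]'; python3 go.py 599.1 0.2 70 79.1
```

```text
t: 6.45
eef_pos: [661.4, -39.3, 111.4]
ee_rot: [-0.005, 0.772, 0.636, -0.004]
ft_force: [1.1, -1.8, -2.3]
grip_width: 19.5
t 6.45 pos [661.4 -39.3 111.4] yaw 78.93 F [ 1.1 -1.8 -2.3] w 19.5
turn [-0.76  0.03 -0.17] shift now-axes [ 26.8 -68.2  42.3] after-turn axes [ 27.  -68.6  41.4]
```

Drawn to about 69 mm. Swinging down into the other notch.

```bash
python3 -m crank '[-0.7,0,0,0.004,0.001,0.002,0.015,0,0,0,0.006,0.0005,0.005,0.015,0,0,0,0,0,0,0.015,0,0,0,0.006,0,0.007,0.015,0,0,0,0,0,0,0.015]'; python3 go.py 599.1 0.2 70 79.1
```

```text
t: 6.87
eef_pos: [666.2, -21.9, 97.3]
ee_rot: [0.001, 0.772, 0.636, 0.001]
ft_force: [-0.6, -0.8, -1.6]
grip_width: 19.6
t 6.87 pos [666.2 -21.9  97.3] yaw 78.95 F [-0.6 -0.8 -1.6] w 19.6
turn [ 0.12 -0.02 -0.15] shift now-axes [  8.8 -70.2  27.1] after-turn axes [  9.  -70.1  27.3]
```

```bash
python3 -m crank '[0,0,0,0.005,0,0.009,0.015,0,0,0,0,0,0,0.015,0,0,0,0.003,0,0.008,0.015,0,0,0,0,0,0,0.015,0,0,0,0.001,0,0.008,0.015,0,0,0,0,0,0,0.015]'; python3 go.py 599.1 0.2 70 79.1
```

```text
t: 7.37
eef_pos: [668.3, -13.1, 70.3]
ee_rot: [0.002, 0.772, 0.636, 0.0]
ft_force: [-1.1, -0.7, 0.1]
grip_width: 19.2
t 7.37 pos [668.3 -13.1  70.3] yaw 78.95 F [-1.1 -0.7  0.1] w 19.2
turn [ 0.19  0.15 -0.15] shift now-axes [ -0.2 -70.4   0. ] after-turn axes [ -0.1 -70.4   0.3]
```

```bash
python3 -m crank '[0,0,0,0,0,0,0.045,0,0,0,0,0,0,0.045,0,0,0,0,0,0,0.045,0,0,0,0,0,-0.02,0.045,0,0,0,0,0,-0.03,0.045,0,0,0,0,0,-0.03,0.045,0,0,0,0,0,-0.03,0.045,0,0,0,0,0,0,0.045]'; python3 go.py 484 -70 185 79.1; python3 -c "
from h import *
snap('scene','s1');crop('s1',160,140,310,280,5,'c7')"
```

```text
t: 8.03
eef_pos: [665.5, -10.9, 179.2]
ee_rot: [-0.003, 0.772, 0.636, -0.001]
ft_force: [1.5, -0.7, 1.2]
grip_width: 44.6
t 8.03 pos [665.5 -10.9 179.2] yaw 78.96 F [ 1.5 -0.7  1.2] w 44.6
turn [-0.32 -0.07 -0.14] shift now-axes [ -92.8 -166.9   -5. ] after-turn axes [ -92.4 -167.1   -5.8]
```

View pics/c7.png

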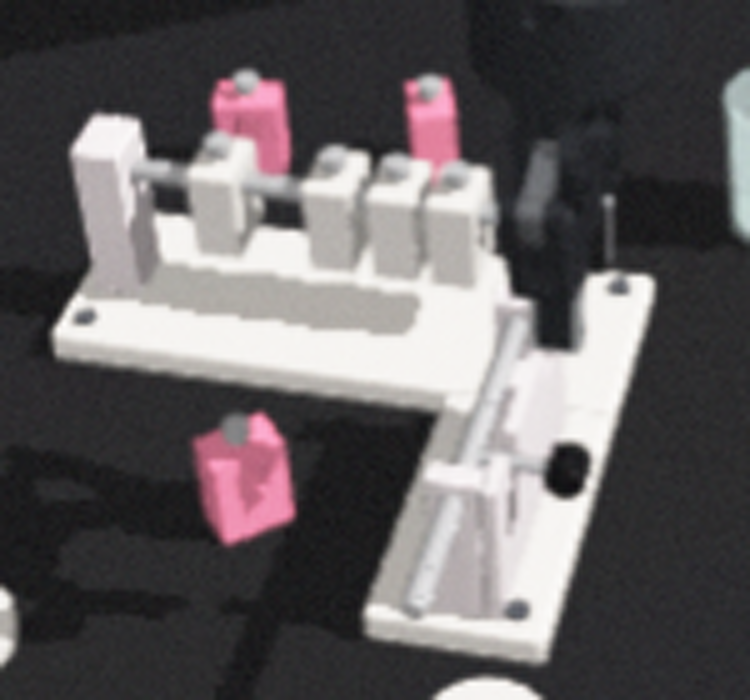

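The bolt is drawn and its handle is level in the second notch, knob at crop (567,470). Moving above the outermost boss.

```bash
python3 -m crank '[0,0,0,-0.018,-0.033,-0.002,0.06,0,0,0,-0.018,-0.033,-0.002,0.06,0,0,0,-0.018,-0.033,-0.002,0.06,0,0,0,-0.018,-0.033,0,0.06,0,0,0,-0.010,-0.022,0,0.06,0,0,0,0,0,0,0.06,0,0,0,0,0,0,0.06]'; python3 go.py 484 -70 190 79.1; python3 -c "
from h import *
snap('wrist','w7')"
```

```text
t: 8.67
eef_pos: [489.2, -60.9, 171.9]
ee_rot: [-0.009, 0.771, 0.636, -0.005]
ft_force: [0.6, -0.4, 0.3]
grip_width: 60.0
t 8.67 pos [489.2 -60.9 171.9] yaw 79.06 F [ 0.6 -0.4  0.3] w 60.0
turn [-1.18 -0.23 -0.03] shift now-axes [ -9.8  -3.8 -18.1] after-turn axes [ -9.9  -3.4 -18.1]
```

View pics/w7.png

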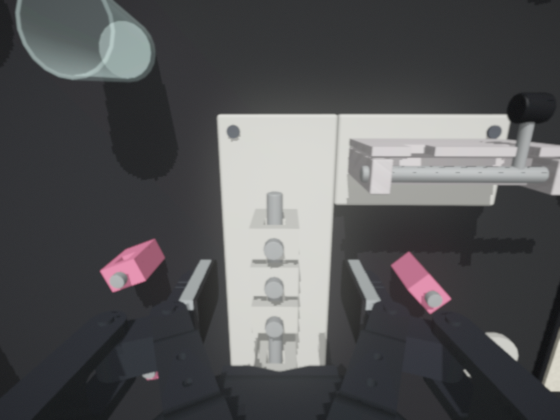

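```bash
cat > rk.py <<'E'
from h import *
P0=np.array([490.5,-37.4,0]); YAW=np.radians(-10.9)
def w2r(Q): return R.from_euler('z',-YAW).apply(np.array(Q)-P0)
def r2w(Q): return R.from_euler('z',YAW).apply(np.array(Q,float))+P0
E
python3 - <<'E'
from rk import *
z=load('w7')
for u,v,h in [(274,249,116),(274,288,116),(274,326,116),(275,193,96),(232.5,131,18),(338,114,18),(220,115,18)]:
    q=ptz(z,u,v,h); print(u,v,q.round(1),w2r(q).round(1))
for y in (-32,-33): print(r2w([0,y,0]).round(1))
E
```

```text
274 249 [481.5 -72.5 116. ] [ -2.2 -36.2 116. ]
274 288 [ 475.6 -102.   116. ] [ -2.4 -66.3 116. ]
274 326 [ 469.4 -133.3  116. ] [ -2.6 -98.1 116. ]
275 193 [488.2 -38.7  96. ] [-2.  -1.7 96. ]
232.5 131 [455.    7.6  18. ] [-43.4  37.5  18. ]
338 114 [551.5   4.1  18. ] [52.  52.3 18. ]
220 115 [447.1  23.4  18. ] [-54.1  51.5  18. ]
[484.4 -68.8   0. ]
[484.3 -69.8   0. ]
```

```bash
python3 -m crank '[-1.2,-0.2,0,-0.01,-0.004,0.008,0.06,0,0,0,0,0,0.015,0.06,0,0,0,0,0,0.015,0.06,0,0,0,0,0,0,0.06,0,0,0,0,0,0,0.06]'; python3 go.py 483.4 -70.7 60 79.1
```

```text
t: 9.13
eef_pos: [489.4, -69.5, 132.0]
ee_rot: [0.001, 0.77, 0.638, 0.002]
ft_force: [0.5, -0.6, 1.2]
grip_width: 59.9
t 9.13 pos [489.4 -69.5 132. ] yaw 79.25 F [ 0.5 -0.6  1.2] w 59.9
turn [ 0.26 -0.07  0.15] shift now-axes [-2.4 -6.  72. ] after-turn axes [-2.3 -5.6 72. ]
```

```bash
python3 -m crank '[0,0,0,-0.002,-0.006,0,0.06,0.3,0,0,0,-0.001,0.015,0.06,0.3,0,0,0,-0.001,0.015,0.06,0.2,0,0,0,-0.001,0.014,0.06,0,0,0,0,0,0,0.06,0,0,0,0,0,0,0.06]'; python3 go.py 483.4 -70.7 60 79.1
```

```text
t: 9.63
eef_pos: [484.6, -69.9, 90.5]
ee_rot: [-0.002, 0.769, 0.639, -0.001]
ft_force: [-0.1, 0.5, 0.2]
grip_width: 59.9
t 9.63 pos [484.6 -69.9  90.5] yaw 79.44 F [-0.1  0.5  0.2] w 59.9
turn [-0.23 -0.05  0.34] shift now-axes [-1.1 -0.9 30.5] after-turn axes [-1.  -1.  30.5]
```

```bash
python3 -m crank '[0,0,0.3,-0.001,-0.002,0.010,0.06,0.2,0,0,0,-0.001,0.010,0.06,0.2,0,0,0,-0.001,0.010,0.06,0,0,0,0,0,0,0.06,0,0,0,0,0,0,0.06]'; python3 go.py 483.4 -70.7 60 79.1;python3 -c "
from h import *
snap('wrist','w8')"
```

```text
t: 10.05
eef_pos: [482.1, -70.6, 60.7]
ee_rot: [-0.003, 0.771, 0.637, -0.002]
ft_force: [-0.1, -0.3, 0.3]
grip_width: 60.0
t 10.05 pos [482.1 -70.6  60.7] yaw 79.13 F [-0.1 -0.3  0.3] w 60.0
turn [-0.38 -0.02  0.03] shift now-axes [0.2 1.3 0.7] after-turn axes [0.2 1.3 0.7]
```

View pics/w8.png

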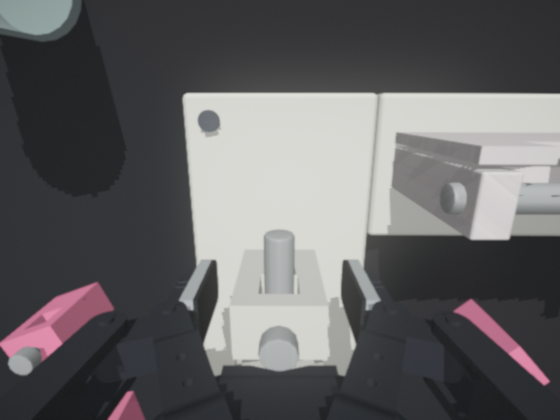

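The outermost boss is centred between the pads (screw at (279,348)). Gripping.

```bash
python3 -m crank '[0,0,0,0,0.001,0,0.045,0,0,0,0,0,0,0.03,0,0,0,0,0,0,0.03,0,0,0,0,0,0,0.03,0,0,0,0,0,0,0.03]' 60; python3 go.py 483.4 -70.7 60 79.1;python3 -c "
from h import *
snap('wrist','w9')"
```

```text
t: 10.52
eef_pos: [483.6, -71.0, 61.5]
ee_rot: [-0.002, 0.771, 0.637, -0.002]
ft_force: [-0.0, 0.3, -0.0]
grip_width: 35.3
t 10.52 pos [483.6 -71.   61.5] yaw 79.13 F [-0.   0.3 -0. ] w 35.3
turn [-0.34 -0.01  0.03] shift now-axes [ 0.2 -0.3  1.5] after-turn axes [ 0.2 -0.3  1.5]
```

View pics/w9.png

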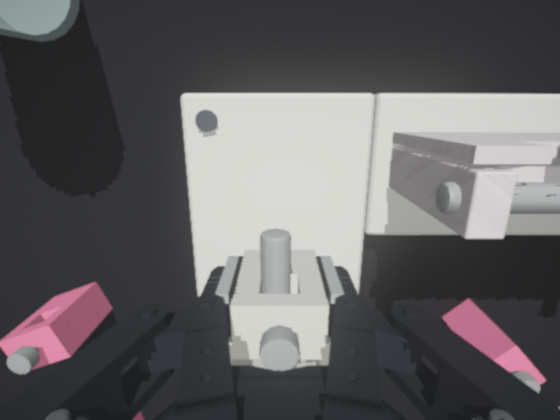

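```bash
python3 -m crank '[-0.3,0,0,0,-0.0015,-0.0025,0.03,0,0,0,0,0,0,0.03,0,0,0,0.006,0,0,0.03,0,0,0,0.006,0,0,0.03,0,0,0,0,0,0,0.03]'; python3 go.py 483.4 -70.7 64 79.1;python3 -c "
from h import *
snap('wrist','w10');crop('w10',180,200,380,380,4,'c10')"
```

```text
t: 10.98
eef_pos: [484.3, -58.0, 64.5]
ee_rot: [-0.0, 0.771, 0.637, 0.0]
ft_force: [-0.0, 0.5, -1.1]
grip_width: 35.3
t 10.98 pos [484.3 -58.   64.5] yaw 79.07 F [-0.   0.5 -1.1] w 35.3
turn [ 0.   -0.03 -0.03] shift now-axes [-12.6   1.6   0.5] after-turn axes [-12.6   1.6   0.5]
```

View pics/c10.png

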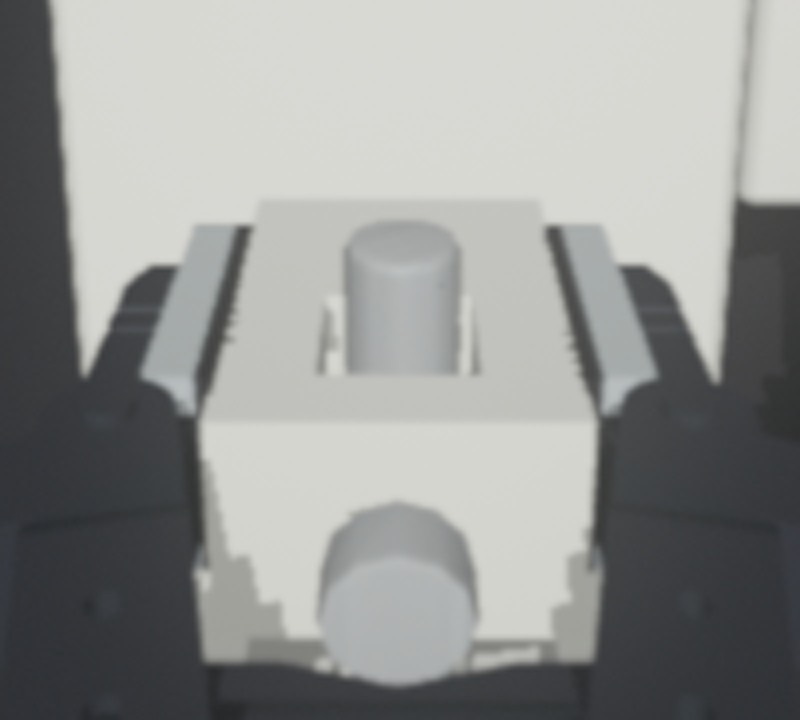

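```bash
python3 -m crank '[0,0,0,0.01,0,0,0.03,0,0,0,0.01,0,0,0.03,0,0,0,0.01,0,0,0.03,0,0,0,0,0,0,0.03]'; python3 go.py 484.3 -58 64 79.1
```

```text
t: 11.37
eef_pos: [490.5, -25.7, 64.4]
ee_rot: [-0.0, 0.771, 0.637, 0.0]
ft_force: [0.3, -0.2, -1.2]
grip_width: 35.6
t 11.37 pos [490.5 -25.7  64.4] yaw 79.06 F [ 0.3 -0.2 -1.2] w 35.6
turn [ 0.   -0.03 -0.04] shift now-axes [-32.9   0.    0.4] after-turn axes [-32.9  -0.    0.4]
```

```bash
python3 -m crank '[0,0,0,0.013,0,0,0.03,0,0,0,0.012,0,0,0.03,0,0,0,0,0,-0.025,0.03,0,0,0,0,0,-0.025,0.03,0,0,0,0,0,-0.025,0.03,0,0,0,0,0,-0.025,0.03,0,0,0,0,0,0,0.03,0,0,0,0,0,0,0.03]'; python3 go.py 551 242 160 170;python3 -c "
from h import *
snap('wrist','w11');snap('scene','s2');crop('s2',330,170,430,280,6,'c11')"
```

```text
t: 12.03
eef_pos: [493.7, 4.9, 166.4]
ee_rot: [-0.002, 0.769, 0.639, -0.002]
ft_force: [-0.5, 0.2, -1.0]
grip_width: 35.2
t 12.03 pos [493.7   4.9 166.4] yaw 79.49 F [-0.5  0.2 -1. ] w 35.2
turn [ -0.3   -0.24 -90.51] shift now-axes [243.6  13.1   6.1] after-turn axes [-15.2 243.5   6.4]
```

View pics/w11.png

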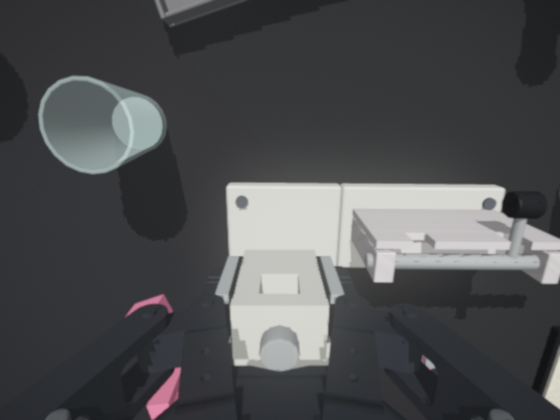

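View pics/c11.png

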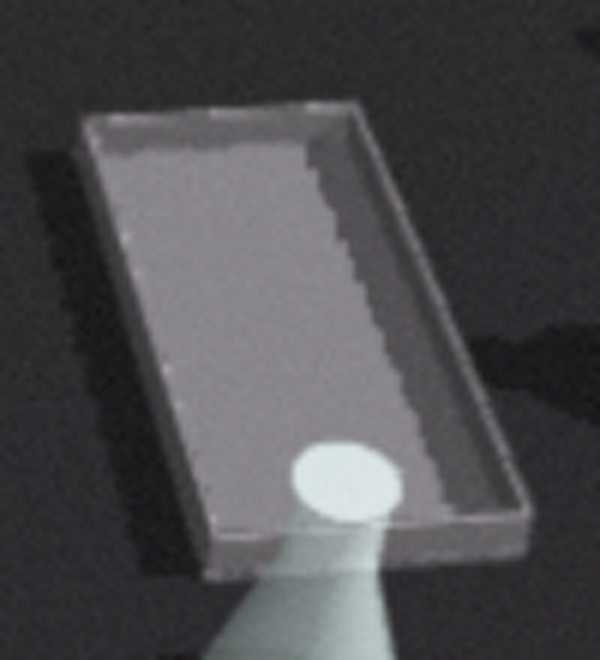

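```bash
cat > tray.py <<'E'
from h import *
from scipy.optimize import least_squares
def fit(tag,corn,s,off):
    z=load(tag); C=np.array([((u+.5)/s-.5+off[0],(v+.5)/s-.5+off[1]) for u,v in corn])
    X=np.array([(-129,-64,24),(-129,64,24),(129,64,24),(129,-64,24)],float)
    f=lambda p:(proj(z,R.from_euler('z',p[2]).apply(X)+[p[0],p[1],0])-C).ravel()
    r=least_squares(f,[551,242,0]); print('tray',r.x[:2].round(1),'yaw',np.degrees(r.x[2]).round(2),'res',r.fun.round(1).tolist()); return r.x
E
python3 - <<'E'
from tray import *
fit('s2',[(85,118),(360,104),(530,513),(208,535)],6,(330,170))
z=load('scene0')
for n,u,v in (('flask',379,303),('flasktop',388,249),):print(n,ptz(z,u,v,0 if n=='flask' else 135).round())
print('beaker',ptz(z,317,187,0).round(), ptz(z,317,158,85).round())
E
```

```text
tray [545.9 245.4] yaw 5.4 res [-0.2, -0.6, 0.1, -0.5, 0.2, 0.4, -0.1, 0.3]
flask [786. 216.   0.]
flasktop [755. 219. 135.]
beaker [387. 100.   0.] [368.  97.  85.]
```

```bash
python3 -m crank '[0,0,-7,0,0,0,0.03,0,0,-7,0,0,0,0.03,0,0,0,0,0,0,0.03]'; python3 go.py 598 278.4 110 95
```

```text
t: 12.38
eef_pos: [491.4, 5.3, 161.9]
ee_rot: [-0.005, 0.682, 0.732, -0.004]
ft_force: [1.1, -0.4, 0.4]
grip_width: 35.4
t 12.38 pos [491.4   5.3 161.9] yaw 94.04 F [ 1.1 -0.4  0.4] w 35.4
turn [-0.7  -0.13 -0.96] shift now-axes [264.8 126.2  50.9] after-turn axes [262.8 130.   51.9]
```

```bash
python3 -m crank '[-0.7,0,-1,0.032,0.016,0.003,0.03,0,0,0,0.032,0.016,0.003,0.03,0,0,0,0.032,0.016,0.003,0.03,0,0,0,0.032,0.016,0.003,0.03,0,0,0,0.032,0.016,0.003,0.03,0,0,0,0.032,0.016,0.003,0.03,0,0,0,0.032,0.014,0.003,0.03,0,0,0,0,0,0,0.03]'; python3 go.py 598 278.4 80 95
```

```text
t: 13.05
eef_pos: [583.8, 243.0, 127.9]
ee_rot: [-0.005, 0.689, 0.724, -0.005]
ft_force: [0.2, -0.4, -0.9]
grip_width: 35.5
t 13.05 pos [583.8 243.  127.9] yaw 92.84 F [ 0.2 -0.4 -0.9] w 35.5
turn [-0.82 -0.02 -2.16] shift now-axes [34.6 16.7 47.6] after-turn axes [34.  17.3 47.9]
```

```bash
python3 -m crank '[-0.8,0,-2,0.016,0.008,0.015,0.03,0,0,0,0.015,0.007,0.015,0.03,0,0,0,0,0,0.010,0.03,0,0,0,0,0,0,0.03,0,0,0,0,0,0,0.03]'; python3 go.py 598 278.4 12 95;python3 -c "
from h import *
snap('wrist','w12');snap('side','d2')"
```

```text
t: 13.47
eef_pos: [593.1, 276.7, 78.7]
ee_rot: [-0.002, 0.679, 0.734, -0.005]
ft_force: [-0.6, -1.7, -0.3]
grip_width: 35.4
t 13.47 pos [593.1 276.7  78.7] yaw 94.4 F [-0.6 -1.7 -0.3] w 35.4
turn [-0.6   0.19 -0.6 ] shift now-axes [ 1.5  5.7 66.6] after-turn axes [ 1.2  5.  66.7]
```

View pics/w12.png

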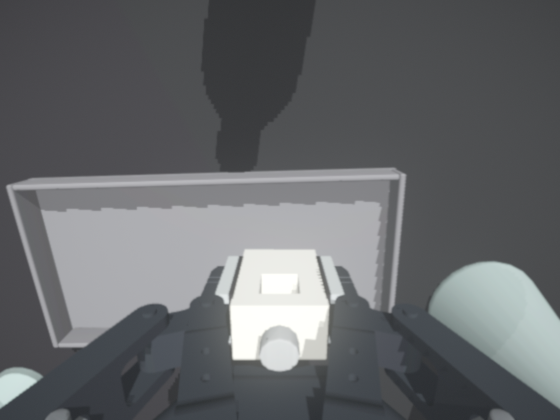

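View pics/d2.png

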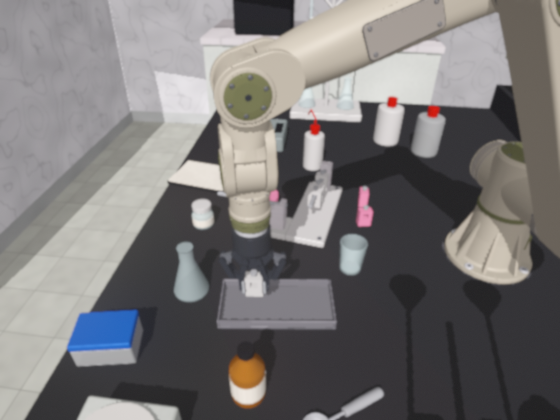

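```bash
python3 -m crank '[-0.3,0,0,0,0.002,0.015,0.03,0,0,0,0,0,0.015,0.03,0,0,0,0,0,0.013,0.03,0,0,0,0,0,0,0.03,0,0,0,0,0,0,0.03]'; python3 go.py 595 277.5 12 95
```

```text
t: 13.98
eef_pos: [598.5, 272.4, 41.9]
ee_rot: [0.002, 0.683, 0.731, 0.001]
ft_force: [-0.4, -0.4, -0.4]
grip_width: 35.6
t 13.98 pos [598.5 272.4  41.9] yaw 93.89 F [-0.4 -0.4 -0.4] w 35.6
turn [ 0.23  0.12 -1.11] shift now-axes [ 5.4 -3.3 29.8] after-turn axes [ 5.4 -3.1 29.9]
```

```bash
python3 -m crank '[0.2,0,-1,0.004,-0.002,0.010,0.03,0,0,0,0.001,0,0.009,0.03,0,0,0,0,0,0.006,0.03,0,0,0,0,0,0,0.03,0,0,0,0,0,0,0.03]'; python3 go.py 595 277.5 12 95
```

```text
t: 14.4
eef_pos: [598.4, 277.1, 18.8]
ee_rot: [0.002, 0.676, 0.737, 0.002]
ft_force: [0.1, -0.6, -0.7]
grip_width: 35.7
t 14.4 pos [598.4 277.1  18.8] yaw 94.87 F [ 0.1 -0.6 -0.7] w 35.7
turn [ 0.32  0.05 -0.13] shift now-axes [ 0.7 -3.4  6.8] after-turn axes [ 0.7 -3.3  6.8]
```

```bash
python3 -m crank '[0.2,0,0,0,-0.001,0.004,0.03,0,0,0,0,0,0.002,0.03,0,0,0,0,0,0.001,0.03,0,0,0,0,0,0,0.03]'; python3 go.py 595 277.5 12 95
```

```text
t: 14.73
eef_pos: [597.5, 277.3, 11.4]
ee_rot: [0.001, 0.676, 0.737, 0.001]
ft_force: [-0.4, -0.1, -0.8]
grip_width: 35.1
t 14.73 pos [597.5 277.3  11.4] yaw 94.89 F [-0.4 -0.1 -0.8] w 35.1
turn [ 0.12  0.05 -0.11] shift now-axes [ 0.4 -2.4 -0.6] after-turn axes [ 0.4 -2.4 -0.6]
```

```bash
python3 -m crank '[0,0,0,0,0,0.001,0.03,0,0,0,0,0,0.001,0.03,0,0,0,0,0,0,0.03]'; python3 go.py 597 277.5 12 95
```

```text
t: 14.98
eef_pos: [597.7, 277.4, 11.6]
ee_rot: [0.001, 0.676, 0.737, 0.001]
ft_force: [0.2, -0.7, -1.3]
grip_width: 35.2
t 14.98 pos [597.7 277.4  11.6] yaw 94.9 F [ 0.2 -0.7 -1.3] w 35.2
turn [ 0.19  0.05 -0.1 ] shift now-axes [ 0.2 -0.7 -0.4] after-turn axes [ 0.2 -0.7 -0.4]
```

```bash
python3 -m crank '[0,0,0,0,0,0.003,0.03,0,0,0,0,0,0,0.03]'; python3 -m crank '[0,0,0,0,0,0.003,0.03,0,0,0,0,0,0,0.03]'
```

```text
t: 15.15
eef_pos: [598.5, 277.7, 12.1]
ee_rot: [0.002, 0.676, 0.737, 0.002]
ft_force: [0.3, -0.5, -1.2]
grip_width: 35.5
t: 15.32
eef_pos: [599.8, 278.2, 11.8]
ee_rot: [0.003, 0.676, 0.737, 0.004]
ft_force: [0.0, -0.5, -1.5]
grip_width: 35.6
```

```bash
python3 -m crank '[0,0,0,0,-0.001,0.003,0.03,0,0,0,0,-0.001,0.003,0.03]'; python3 -c "
from h import *
snap('wrist','w13');snap('scene','s3');crop('s3',330,170,430,280,6,'c13')"
```

```text
t: 15.48
eef_pos: [600.3, 278.4, 11.2]
ee_rot: [0.005, 0.676, 0.737, 0.006]
ft_force: [-7.8, -4.0, 25.4]
grip_width: 35.4
```

View pics/w13.png

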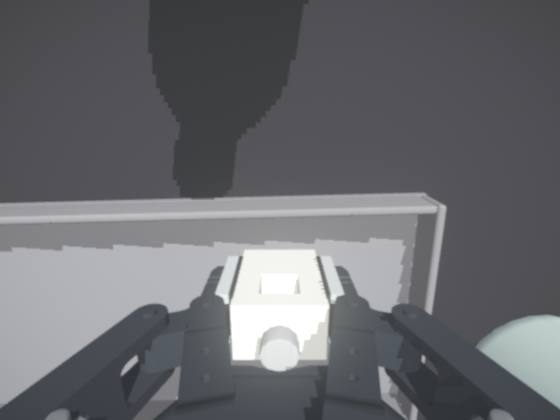

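View pics/c13.png

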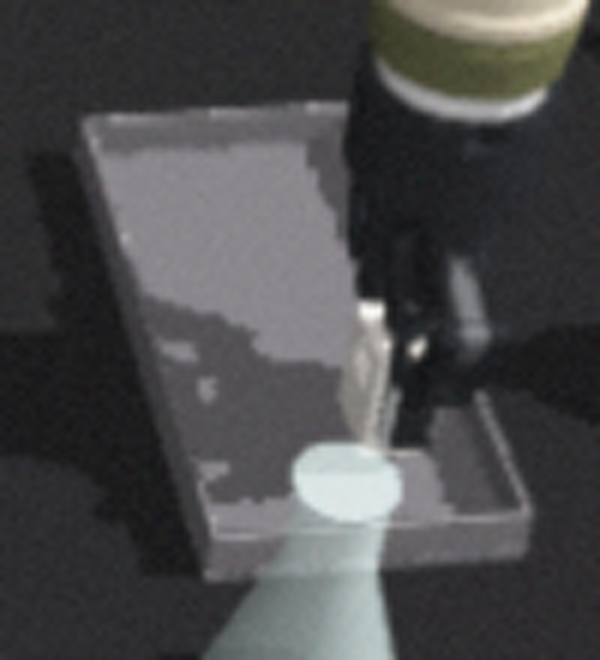

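Contact with the floor at TCP z = 11–12. Releasing.

```bash
python3 -m crank '[0,0,0,0,0,0,0.03,0,0,0,0,0,0,0.05,0,0,0,0,0,0,0.05,0,0,0,0,0,0,0.05,0,0,0,0,0,0,0.05]'; python3 -m crank '[0,0,0,0,0,-0.015,0.05,0,0,0,0,0,-0.015,0.05,0,0,0,0,0,-0.025,0.05,0,0,0,0,0,-0.025,0.05,0,0,0,0,0,-0.025,0.05,0,0,0,0,0,-0.025,0.05,0,0,0,0,0,0,0.05]'; python3 -c "
from h import *
snap('wrist','w14')"; python3 go.py 475.4 -102.5 190 79.1
```

```text
t: 16.0
eef_pos: [600.8, 278.5, 10.8]
ee_rot: [0.005, 0.676, 0.737, 0.007]
ft_force: [-1.4, -0.2, 0.6]
grip_width: 50.2
t: 16.58
eef_pos: [594.7, 276.9, 136.9]
ee_rot: [0.002, 0.676, 0.737, 0.0]
ft_force: [1.3, -0.0, 0.2]
grip_width: 50.0
t 16.63 pos [593.9 276.6 134.5] yaw 94.89 F [-0.3 -0.  -0.6] w 50.3
turn [ 0.04  0.13 15.79] shift now-axes [-367.8 -150.3  -54.7] after-turn axes [-394.7  -44.6  -55.5]
```

View pics/w14.png

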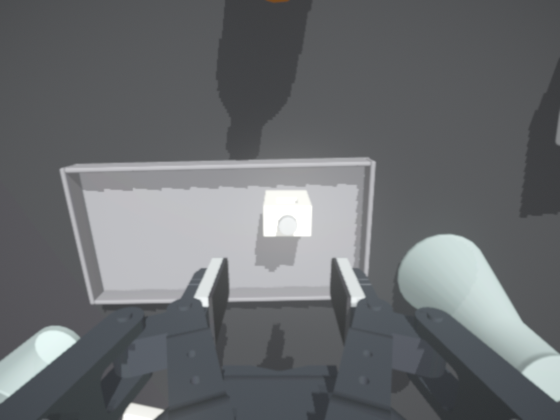

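Boss 1 stands upright in the tray (wrist picture (287,215)). Going back for boss 2.

```bash
python3 -m crank '[0,0,5.3,-0.03,-0.01,-0.02,0.06,0,0,5.3,-0.035,-0.008,-0.02,0.06,0,0,5.2,-0.035,-0.005,-0.015,0.06,0,0,0,-0.036,-0.004,-0.005,0.06,0,0,0,-0.036,-0.004,0,0.06,0,0,0,-0.036,-0.004,0,0.06,0,0,0,-0.036,-0.004,0,0.06,0,0,0,-0.036,-0.004,0,0.06]'; python3 go.py 476 -100 190 79.1
```

```text
t: 17.3
eef_pos: [509.5, 0.8, 184.3]
ee_rot: [-0.003, 0.771, 0.636, -0.006]
ft_force: [0.7, -0.2, -0.5]
grip_width: 60.0
t 17.3 pos [509.5   0.8 184.3] yaw 79.05 F [ 0.7 -0.2 -0.5] w 60.0
turn [-0.7   0.3  -0.05] shift now-axes [-105.4  -13.8   -5. ] after-turn axes [-105.3  -13.8   -5.7]
```

```bash
python3 -m crank '[-0.7,0.3,0,-0.03,-0.004,0,0.06,0,0,0,-0.03,-0.004,0,0.06,0,0,0,-0.02,-0.004,0,0.06,0,0,0,0,0,0,0.06,0,0,0,0,0,0,0.06]'; python3 go.py 476 -100 190 79.1
python3 - <<'E'
from rk import *
snap('wrist','w15')
E
```

```text
t: 17.72
eef_pos: [474.9, -84.2, 177.1]
ee_rot: [-0.004, 0.774, 0.633, -0.003]
ft_force: [0.2, 2.1, 0.4]
grip_width: 59.9
t 17.72 pos [474.9 -84.2 177.1] yaw 78.48 F [0.2 2.1 0.4] w 59.9
turn [-0.6   0.03 -0.62] shift now-axes [-15.3   4.1 -13. ] after-turn axes [-15.3   4.1 -12.9]
```

View pics/w15.png

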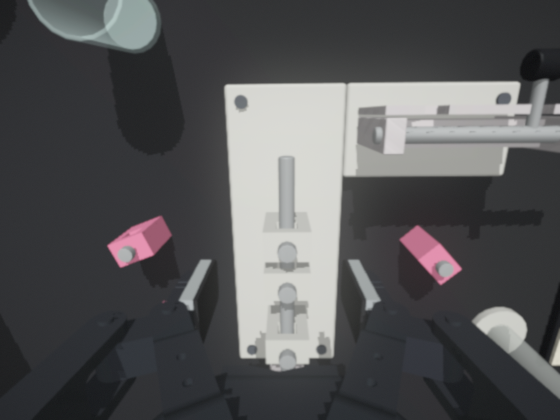

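Run:
```python
from rk import *
z=load('w15')
for u,v,h in [(287,252,116),(287,293,116),(287,357,116),(286.5,157,96)]:
    q=ptz(z,u,v,h); r=w2r(q); print(r.round(1))
for y in (-66,-97,-155): print(y,r2w([-2.2,y,0]).round(1))
```

```text
[ -2.5 -66.5 116. ]
[ -2.6 -99.4 116. ]
[  -2.8 -156.9  116. ]
[-2.4 -2.8 96. ]
-66 [ 475.9 -101.8    0. ]
-97 [ 470.  -132.2    0. ]
-155 [ 459.  -189.2    0. ]
```

```bash
python3 -m crank '[-0.6,0,-0.6,-0.013,0.003,0.015,0.06,0,0,0,-0.002,0,0.015,0.06,0,0,0,0,0,0.015,0.06,0,0,0,0,0,0.015,0.06,0,0,0,0,0,0,0.06,0,0,0,0,0,0,0.06]'; python3 go.py 476.2 -100 61 79.1
```

```text
t: 18.27
eef_pos: [476.7, -93.6, 112.3]
ee_rot: [-0.001, 0.768, 0.641, 0.0]
ft_force: [0.8, -1.1, -0.0]
grip_width: 59.9
t 18.27 pos [476.7 -93.6 112.3] yaw 79.66 F [ 0.8 -1.1 -0. ] w 59.9
turn [-0.11 -0.1   0.56] shift now-axes [-6.5  0.8 51.2] after-turn axes [-6.4  0.7 51.3]
```

```bash
python3 -m crank '[0,0,0.5,-0.006,0.001,0.012,0.06,0,0,0,-0.001,0,0.013,0.06,0,0,0,0,-0.001,0.013,0.06,0,0,0,0,0,0,0.06,0,0,0,0,0,0,0.06]'; python3 go.py 476.2 -100 61 79.1
```

```text
t: 18.68
eef_pos: [479.0, -97.4, 76.3]
ee_rot: [0.0, 0.769, 0.64, 0.001]
ft_force: [-0.4, 0.9, -0.1]
grip_width: 60.2
t 18.68 pos [479.  -97.4  76.3] yaw 79.54 F [-0.4  0.9 -0.1] w 60.2
turn [ 0.09 -0.11  0.44] shift now-axes [-3.1 -2.3 15.2] after-turn axes [-3.1 -2.3 15.3]
```

```bash
python3 -m crank '[0,0,0.4,-0.003,-0.003,0.008,0.06,0,0,0,0,-0.001,0.008,0.06,0,0,0,0,0,0,0.06,0,0,0,0,0,0,0.06]'; python3 go.py 476.2 -100 61 79.1
python3 - <<'E'
from rk import *
snap('wrist','w16');crop('w16',180,200,380,380,4,'c16')
E
```

```text
t: 19.02
eef_pos: [476.4, -99.5, 61.7]
ee_rot: [0.002, 0.77, 0.637, 0.002]
ft_force: [-0.7, -0.2, 0.5]
grip_width: 60.0
t 19.02 pos [476.4 -99.5  61.7] yaw 79.21 F [-0.7 -0.2  0.5] w 60.0
turn [ 0.33 -0.07  0.11] shift now-axes [-0.5 -0.1  0.7] after-turn axes [-0.5 -0.1  0.7]
```

View pics/c16.png

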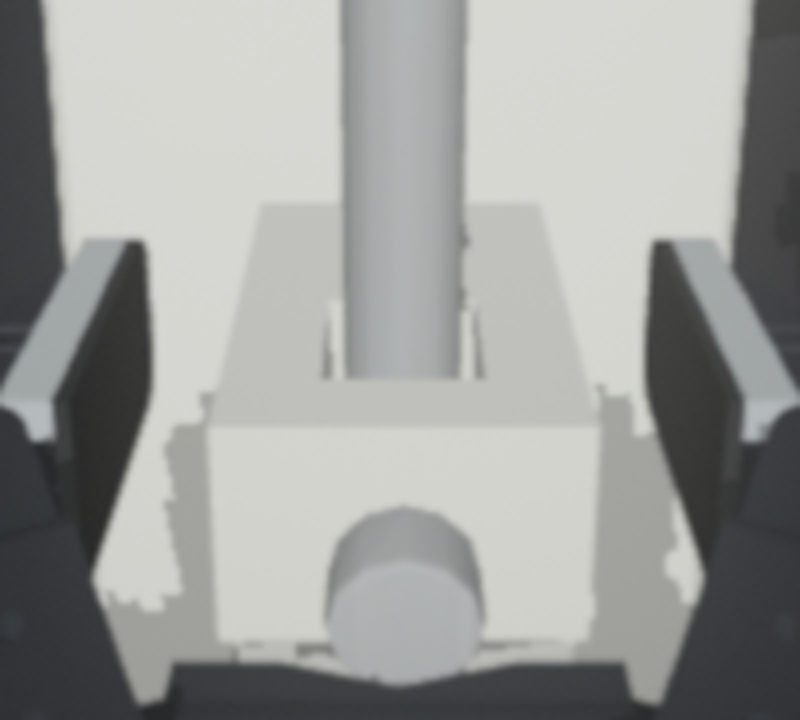

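```bash
python3 -m crank '[0,0,0,0,0,0,0.045,0,0,0,0,0,0,0.03,0,0,0,0,0,0,0.03,0,0,0,0,0,0,0.03,0,0,0,0,0,-0.0025,0.03,0,0,0,0,0,0,0.03]'; python3 go.py 476.2 -100 64 79.1; python3 -m crank '[0,0,0,0.008,0,0,0.03,0,0,0,0.01,0,0,0.03,0,0,0,0.01,0,0,0.03,0,0,0,0,0,0,0.03]';python3 go.py 476.2 -100 64 79.1
python3 - <<'E'
from rk import *
snap('wrist','w17');crop('w17',180,200,380,380,3,'c17')
E
```

```text
t: 19.57
eef_pos: [476.7, -99.8, 65.2]
ee_rot: [0.002, 0.771, 0.637, 0.003]
ft_force: [-0.1, -0.1, -1.6]
grip_width: 35.2
t 19.57 pos [476.7 -99.8  65.2] yaw 79.19 F [-0.1 -0.1 -1.6] w 35.2
turn [ 0.38 -0.06  0.09] shift now-axes [-0.3 -0.5  1.2] after-turn axes [-0.3 -0.5  1.2]
t: 19.9
eef_pos: [482.3, -69.9, 65.3]
ee_rot: [0.002, 0.771, 0.637, 0.003]
ft_force: [-0.7, -1.4, 0.1]
grip_width: 35.5
t 19.9 pos [482.3 -69.9  65.3] yaw 79.09 F [-0.7 -1.4  0.1] w 35.5
turn [ 0.37 -0.1  -0.01] shift now-axes [-30.7  -0.3   1.2] after-turn axes [-30.7  -0.3   1.3]
```

View pics/c17.png

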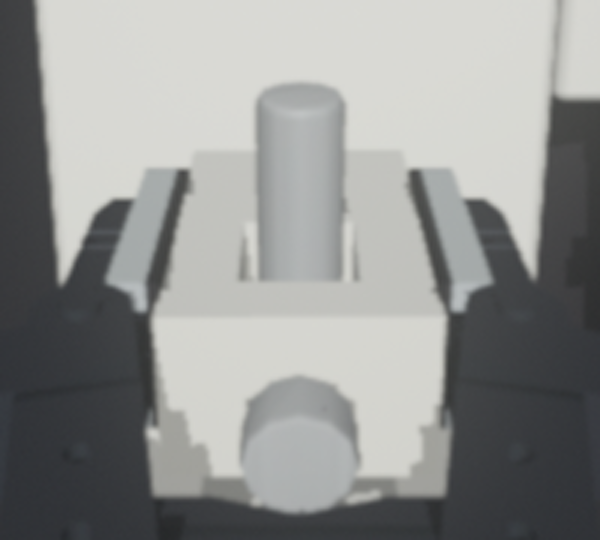

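```bash
python3 -m crank '[0,0,0,0.011,0,0,0.03,0,0,0,0.011,0,0,0.03,0,0,0,0.011,0,0,0.03,0,0,0,0.011,0,0,0.03,0,0,0,0.014,0,0,0.03,0,0,0,0.014,0,0,0.03,0,0,0,0,0,0,0.03]';python3 go.py 493.7 5 160 79.1
```

```text
t: 20.53
eef_pos: [496.9, 6.5, 65.1]
ee_rot: [0.002, 0.771, 0.637, 0.002]
ft_force: [-0.1, -0.2, -0.4]
grip_width: 35.0
t 20.53 pos [496.9   6.5  65.1] yaw 79.2 F [-0.1 -0.2 -0.4] w 35.0
turn [ 0.38 -0.02  0.1 ] shift now-axes [ -2.   -2.2 -94.9] after-turn axes [ -2.1  -2.8 -94.9]
```

```bash
python3 -m crank '[0,0,0,0,0,-0.025,0.03,0,0,0,0,0,-0.025,0.03,0,0,0,0,0,-0.025,0.03,0,0,-5,0,0,-0.01,0.03,0,0,-5,0,0,0,0.03,0,0,-5,0,0,0,0.03,0,0,0,0,0,0,0.03]'
python3 - <<'E'
from h import *
snap('scene','s4');crop('s4',330,170,430,280,6,'c18')
E
python3 go.py 490 267.5 110 95
```

```text
t: 21.12
eef_pos: [495.2, 9.6, 153.4]
ee_rot: [0.002, 0.674, 0.738, 0.0]
ft_force: [-0.0, 0.8, -1.8]
grip_width: 35.4
t 21.17 pos [495.1   9.7 153.2] yaw 94.99 F [ 0.2 -0.3 -1.3] w 35.4
turn [ 0.17  0.16 -0.01] shift now-axes [257.4  17.2  42.5] after-turn axes [257.3  17.4  43.2]
```

View pics/c18.png

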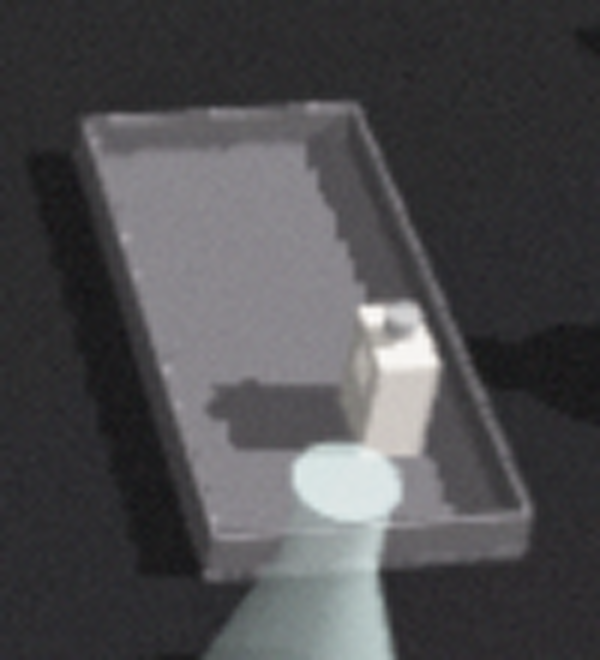

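```bash
python3 -m crank '[0,0,0,0.032,0.002,0,0.03,0,0,0,0.032,0.002,0,0.03,0,0,0,0.032,0.002,0.004,0.03,0,0,0,0.032,0.002,0.006,0.03,0,0,0,0.032,0.002,0.006,0.03,0,0,0,0.032,0.002,0.006,0.03,0,0,0,0.032,0.002,0.006,0.03,0,0,0,0,0,0,0.03]'; python3 go.py 489 268 60 95
```

```text
t: 21.83
eef_pos: [492.8, 240.3, 120.9]
ee_rot: [0.003, 0.687, 0.726, -0.001]
ft_force: [0.4, -0.2, -0.8]
grip_width: 35.1
t 21.83 pos [492.8 240.3 120.9] yaw 93.14 F [ 0.4 -0.2 -0.8] w 35.1
turn [ 0.14  0.3  -1.86] shift now-axes [28.2 -2.5 60.7] after-turn axes [27.9 -1.4 60.9]
```

```bash
python3 -m crank '[0,0,-1.8,0.013,-0.001,0.015,0.03,0,0,0,0.013,-0.001,0.015,0.03,0,0,0,0.002,-0.001,0.015,0.03,0,0,0,0,0,0.015,0.03,0,0,0,0,0,0,0.03,0,0,0,0,0,0,0.03]'; python3 go.py 489 268 20 95
```

```text
t: 22.33
eef_pos: [485.9, 270.0, 56.3]
ee_rot: [0.003, 0.678, 0.735, -0.003]
ft_force: [0.1, 0.2, -1.4]
grip_width: 35.5
t 22.33 pos [485.9 270.   56.3] yaw 94.57 F [ 0.1  0.2 -1.4] w 35.5
turn [-0.05  0.48 -0.43] shift now-axes [-1.9  3.  36.3] after-turn axes [-2.3  2.9 36.3]
```

```bash
python3 -m crank '[0,0,0,-0.002,0.002,0.012,0.03,0,0,0,0,0,0.012,0.03,0,0,0,0,0,0.010,0.03,0,0,0,0,0,0,0.03,0,0,0,0,0,0,0.03]'; python3 go.py 489 268 12 95
```

```text
t: 22.75
eef_pos: [490.4, 266.3, 24.6]
ee_rot: [0.004, 0.681, 0.732, -0.002]
ft_force: [-0.4, 0.6, -1.3]
grip_width: 35.4
t 22.75 pos [490.4 266.3  24.6] yaw 94.15 F [-0.4  0.6 -1.3] w 35.4
turn [ 0.13  0.48 -0.85] shift now-axes [ 1.9 -1.3 12.6] after-turn axes [ 1.9 -1.2 12.6]
```

```bash
python3 -m crank '[0,0.3,-0.8,0.001,-0.001,0.006,0.03,0,0,0,0,0,0.005,0.03,0,0,0,0,0,0.004,0.03]'; python3 go.py 489 268 12 95;python3 -m crank '[0,0,0,0,0,0.003,0.03,0,0,0,0,0,0.003,0.03]'
```

```text
t: 23.0
eef_pos: [491.4, 267.5, 12.2]
ee_rot: [0.003, 0.676, 0.737, 0.002]
ft_force: [-14.6, -5.4, 52.7]
grip_width: 35.2
t 23.0 pos [491.4 267.5  12.2] yaw 94.96 F [-14.6  -5.4  52.7] w 35.2
turn [ 0.39  0.09 -0.04] shift now-axes [ 0.7 -2.4  0.2] after-turn axes [ 0.7 -2.4  0.2]
t: 23.17
eef_pos: [491.4, 267.5, 12.3]
ee_rot: [0.003, 0.676, 0.737, 0.003]
ft_force: [-7.9, -3.6, 24.3]
grip_width: 35.3
```

```bash
python3 -m crank '[0,0,0,0,0,0,0.03,0,0,0,0,0,0,0.05,0,0,0,0,0,0,0.05,0,0,0,0,0,0,0.05,0,0,0,0,0,0,0.05]'; python3 -m crank '[0,0,0,0,0,-0.015,0.05,0,0,0,0,0,-0.015,0.05,0,0,0,0,0,-0.025,0.05,0,0,0,0,0,-0.025,0.05,0,0,0,0,0,-0.025,0.05,0,0,0,0,0,-0.025,0.05,0,0,0,0,0,-0.01,0.05]'; python3 -c "
from h import *
snap('wrist','w19')"; python3 go.py 470.2 -131.7 190 79.1
```

```text
t: 23.58
eef_pos: [492.8, 268.2, 14.8]
ee_rot: [0.005, 0.676, 0.737, 0.005]
ft_force: [0.9, -0.6, -0.1]
grip_width: 49.8
t: 24.17
eef_pos: [487.1, 266.5, 152.5]
ee_rot: [0.001, 0.676, 0.737, -0.002]
ft_force: [-0.2, 0.4, -0.2]
grip_width: 50.2
t 24.22 pos [487.8 266.8 153.5] yaw 94.97 F [ 0.4 -0.2  1.6] w 49.9
turn [ 0.07  0.19 15.87] shift now-axes [-395.6  -52.   -35.1] after-turn axes [-394.6   58.1  -36.5]
```

View pics/w19.png

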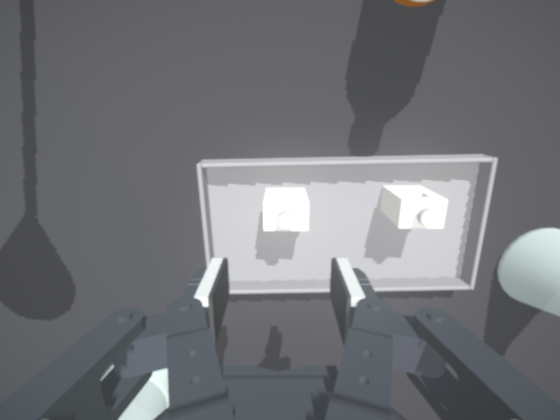

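Two bosses stand in the tray. Next, boss 3.

```bash
python3 -m crank '[0,0,5.3,-0.03,-0.003,-0.015,0.06,0,0,5.3,-0.035,0.001,-0.015,0.06,0,0,5.2,-0.036,0.005,-0.01,0.06,0,0,0,-0.037,0.006,0,0.06,0,0,0,-0.037,0.006,0,0.06,0,0,0,-0.037,0.006,0,0.06,0,0,0,-0.037,0.006,0,0.06,0,0,0,-0.037,0.006,0,0.06]'; python3 go.py 470.1 -131.7 185 79.1
```

```text
t: 24.88
eef_pos: [483.1, -25.5, 190.1]
ee_rot: [0.001, 0.77, 0.638, -0.001]
ft_force: [1.8, 0.2, 0.7]
grip_width: 59.9
t 24.88 pos [483.1 -25.5 190.1] yaw 79.25 F [1.8 0.2 0.7] w 59.9
turn [0.01 0.09 0.15] shift now-axes [-106.7    7.     5.2] after-turn axes [-106.7    7.3    5.1]
```

```bash
python3 -m crank '[0,0,0,-0.035,0.002,0,0.06,0,0,0,-0.035,0.002,0,0.06,0,0,0,-0.025,0.002,0.01,0.06,0,0,0,-0.003,0,0.015,0.06,0,0,0,0,0,0,0.06,0,0,0,0,0,0,0.06]'; python3 go.py 470.1 -131.7 61 79.1
```

```text
t: 25.38
eef_pos: [467.8, -135.7, 159.0]
ee_rot: [-0.001, 0.774, 0.633, -0.002]
ft_force: [0.6, -0.3, 0.7]
grip_width: 60.0
t 25.38 pos [ 467.8 -135.7  159. ] yaw 78.57 F [ 0.6 -0.3  0.7] w 60.0
turn [-0.21  0.15 -0.53] shift now-axes [ 4.7  1.8 98. ] after-turn axes [ 4.4  1.5 98. ]
```

```bash
python3 -m crank '[0,0,-0.5,0.004,0.001,0.012,0.06,0,0,0,0,0,0.015,0.06,0,0,0,0,-0.001,0.015,0.06,0,0,0,0,-0.001,0.015,0.06,0,0,0,0,0,0,0.06,0,0,0,0,0,0,0.06]'; python3 go.py 470.1 -131.7 61 79.1
```

```text
t: 25.88
eef_pos: [468.8, -126.8, 101.3]
ee_rot: [-0.001, 0.769, 0.639, -0.002]
ft_force: [-0.6, -0.4, 0.0]
grip_width: 59.8
t 25.88 pos [ 468.8 -126.8  101.3] yaw 79.49 F [-0.6 -0.4  0. ] w 59.8
turn [-0.22  0.07  0.39] shift now-axes [-4.5  2.3 40.3] after-turn axes [-4.5  2.2 40.3]
```

```bash
python3 -m crank '[0,0,0.3,-0.004,0.002,0.010,0.06,0,0,0,-0.001,0,0.012,0.06,0,0,0,0,-0.001,0.012,0.06,0,0,0,0,0,0,0.06,0,0,0,0,0,0,0.06]'; python3 go.py 470.1 -131.7 61 79.1
python3 - <<'E'
from rk import *
snap('wrist','w20');crop('w20',180,200,380,380,3,'c20')
E
```

```text
t: 26.3
eef_pos: [472.8, -132.1, 69.3]
ee_rot: [0.002, 0.77, 0.639, -0.0]
ft_force: [-0.9, 0.6, 0.0]
grip_width: 59.7
t 26.3 pos [ 472.8 -132.1   69.3] yaw 79.37 F [-0.9  0.6  0. ] w 59.7
turn [0.17 0.17 0.27] shift now-axes [-0.1 -2.8  8.3] after-turn axes [-0.2 -2.7  8.3]
```

View pics/c20.png

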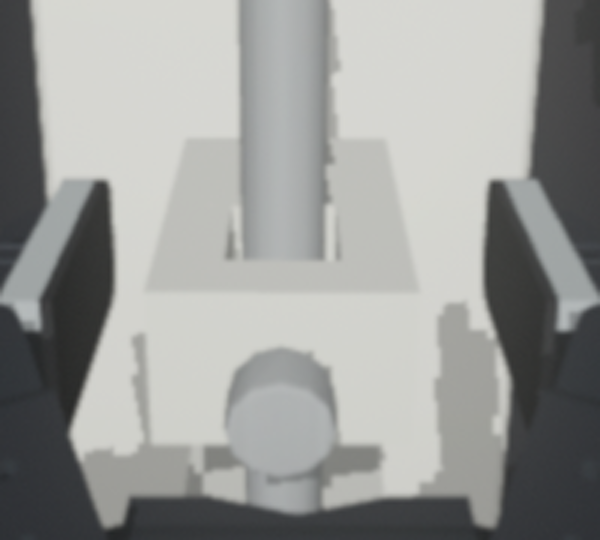

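```bash
python3 -m crank '[0,0,0.2,0,-0.003,0.008,0.06,0,0,0,0,-0.001,0.004,0.06,0,0,0,0,0,0,0.06,0,0,0,0,0,0,0.06]'; python3 go.py 470.1 -131.7 61 79.1
python3 - <<'E'
from rk import *
snap('wrist','w21');crop('w21',180,200,380,380,3,'c21')
E
```

```text
t: 26.68
eef_pos: [470.1, -131.9, 58.3]
ee_rot: [0.004, 0.771, 0.637, 0.001]
ft_force: [-0.8, -0.3, 0.2]
grip_width: 59.7
t 26.68 pos [ 470.1 -131.9   58.3] yaw 79.15 F [-0.8 -0.3  0.2] w 59.7
turn [0.36 0.22 0.05] shift now-axes [ 0.2  0.  -2.7] after-turn axes [ 0.2 -0.  -2.7]
```

View pics/c21.png

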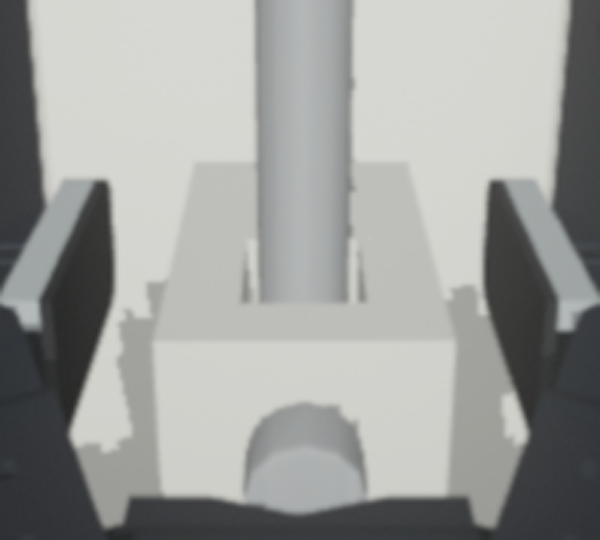

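```bash
python3 -m crank '[0,0,0,0,0.001,-0.002,0.045,0,0,0,0,0,0,0.03,0,0,0,0,0,0,0.03,0,0,0,0,0,0,0.03,0,0,0,0,0,0,0.03]'; python3 go.py 470.1 -131.7 61 79.1; python3 -m crank '[0,0,0,0,0,-0.0025,0.03,0,0,0,0,0,0,0.03]';python3 go.py 470.1 -131.7 61 79.1
python3 - <<'E'
from rk import *
snap('wrist','w22');crop('w22',180,200,380,380,3,'c22')
E
```

```text
t: 27.15
eef_pos: [471.7, -132.5, 61.3]
ee_rot: [0.004, 0.771, 0.637, 0.001]
ft_force: [0.1, 0.4, -1.1]
grip_width: 35.2
t 27.15 pos [ 471.7 -132.5   61.3] yaw 79.14 F [ 0.1  0.4 -1.1] w 35.2
turn [0.43 0.24 0.04] shift now-axes [ 0.5 -1.7  0.3] after-turn axes [ 0.5 -1.7  0.3]
t: 27.32
eef_pos: [471.5, -132.4, 63.8]
ee_rot: [0.004, 0.771, 0.637, 0.001]
ft_force: [-0.1, 0.2, -0.6]
grip_width: 35.3
t 27.32 pos [ 471.5 -132.4   63.8] yaw 79.15 F [-0.1  0.2 -0.6] w 35.3
turn [0.41 0.23 0.05] shift now-axes [ 0.4 -1.5  2.8] after-turn axes [ 0.4 -1.5  2.8]
```

View pics/c22.png

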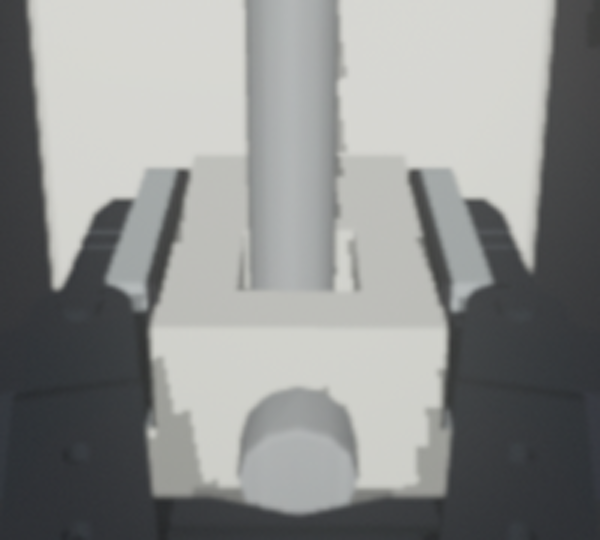

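```bash
python3 -m crank '[0,0,0,0.008,-0.002,0,0.03,0,0,0,0.01,0,0,0.03,0,0,0,0.011,0,0,0.03,0,0,0,0.011,0,0,0.03,0,0,0,0.011,0,0,0.03,0,0,0,0.011,0,0,0.03,0,0,0,0,0,0,0.03]';python3 go.py 483.6 -61.6 64 79.1
python3 - <<'E'
from rk import *
snap('wrist','w23');crop('w23',180,200,380,380,3,'c23')
E
```

```text
t: 27.95
eef_pos: [481.7, -63.7, 63.2]
ee_rot: [0.004, 0.771, 0.637, 0.001]
ft_force: [0.7, -0.6, -2.1]
grip_width: 35.3
t 27.95 pos [481.7 -63.7  63.2] yaw 79.16 F [ 0.7 -0.6 -2.1] w 35.3
turn [0.38 0.17 0.06] shift now-axes [ 2.4  1.5 -0.8] after-turn axes [ 2.4  1.5 -0.8]
```

View pics/c23.png

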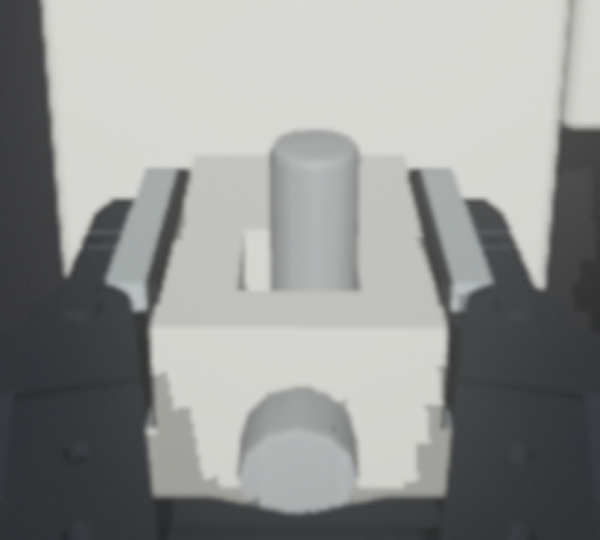

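Now the rod sits to the right in the bore. Shifting 2 mm to centre it, then off.

```bash
python3 -m crank '[0,0,0,0.008,0.0025,0,0.03,0,0,0,0.011,0,0,0.03,0,0,0,0.011,0,0,0.03,0,0,0,0.011,0,0,0.03,0,0,0,0.012,0,0,0.03,0,0,0,0.012,0,0,0.03,0,0,0,0,0,0,0.03]';python3 go.py 496 4 64 79.1
python3 - <<'E'
from rk import *
snap('wrist','w24');crop('w24',180,200,380,380,3,'c24')
E
```

```text
t: 28.58
eef_pos: [497.2, 5.7, 62.7]
ee_rot: [0.003, 0.771, 0.637, 0.001]
ft_force: [0.2, -0.5, -1.1]
grip_width: 35.7
t 28.58 pos [497.2   5.7  62.7] yaw 79.1 F [ 0.2 -0.5 -1.1] w 35.7
turn [0.32 0.15 0.  ] shift now-axes [-1.9 -0.9 -1.3] after-turn axes [-1.9 -0.9 -1.3]
```

View pics/c24.png

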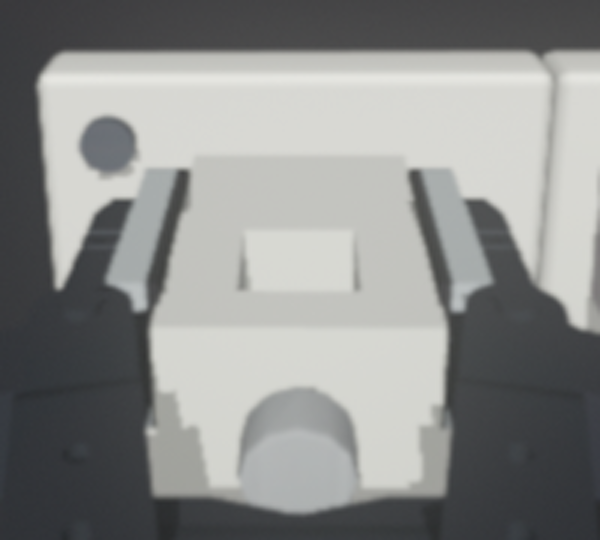

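Off the rod. Lifting, turning, and checking the tray.

```bash
python3 -m crank '[0,0,0,0,0,-0.025,0.03,0,0,0,0,0,-0.025,0.03,0,0,0,0,0,-0.025,0.03,0,0,-5,0,0,-0.01,0.03,0,0,-5,0,0,0,0.03,0,0,-5,0,0,0,0.03,0,0,0,0,0,0,0.03]'
python3 - <<'E'
from h import *
snap('scene','s5');crop('s5',330,170,430,280,6,'c25')
E
python3 go.py 603 222.5 110 95
```

```text
t: 29.22
eef_pos: [494.8, 4.6, 150.7]
ee_rot: [0.002, 0.678, 0.736, -0.002]
ft_force: [0.7, -0.7, -0.1]
grip_width: 35.5
t 29.27 pos [494.8   4.6 150.5] yaw 94.49 F [-0.1 -1.   0.8] w 35.3
turn [-0.01  0.33 -0.51] shift now-axes [209.  125.   39.3] after-turn axes [207.6 126.8  40.5]
```

View pics/c25.png

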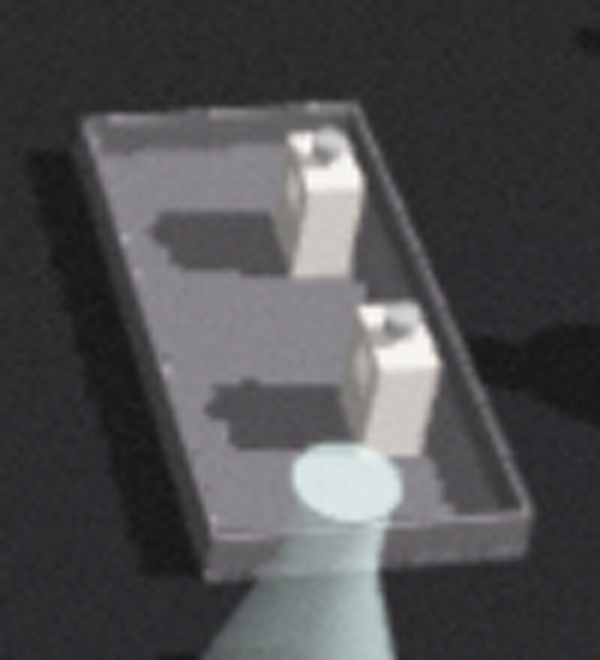

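```bash
python3 -m crank '[0,0.3,0,0.032,0.02,0,0.03,0,0,0,0.032,0.02,0.003,0.03,0,0,0,0.032,0.02,0.006,0.03,0,0,0,0.032,0.02,0.008,0.03,0,0,0,0.032,0.02,0.008,0.03,0,0,0,0.025,0.012,0.008,0.03,0,0,0,0,0,0,0.03,0,0,0,0,0,0,0.03]'; python3 go.py 603 222.5 60 95
```

```text
t: 29.93
eef_pos: [597.4, 201.3, 111.8]
ee_rot: [-0.0, 0.691, 0.723, -0.002]
ft_force: [-0.7, 0.8, -0.3]
grip_width: 35.4
t 29.93 pos [597.4 201.3 111.8] yaw 92.64 F [-0.7  0.8 -0.3] w 35.4
turn [-0.2   0.17 -2.36] shift now-axes [21.1  6.8 51.7] after-turn axes [20.6  7.5 51.8]
```

```bash
python3 -m crank '[0,0,-2.3,0.01,0.003,0.012,0.03,0,0,0,0.010,0.002,0.014,0.03,0,0,0,0.001,0,0.014,0.03,0,0,0,0,0,0.012,0.03,0,0,0,0,0,0,0.03,0,0,0,0,0,0,0.03]'; python3 go.py 603 222.5 12 95
```

```text
t: 30.43
eef_pos: [598.2, 221.3, 52.7]
ee_rot: [-0.001, 0.678, 0.735, -0.004]
ft_force: [0.6, -0.7, -0.7]
grip_width: 35.1
t 30.43 pos [598.2 221.3  52.7] yaw 94.7 F [ 0.6 -0.7 -0.7] w 35.1
turn [-0.48  0.22 -0.3 ] shift now-axes [ 1.   5.2 40.7] after-turn axes [ 0.8  4.9 40.7]
```

```bash
python3 -m crank '[-0.3,0,0,0.001,0.003,0.012,0.03,0,0,0,0,0,0.012,0.03,0,0,0,0,0,0.008,0.03,0,0,0,0,0,0,0.03,0,0,0,0,0,0,0.03]'; python3 go.py 603 222.5 12 95
```

```text
t: 30.85
eef_pos: [600.8, 220.8, 20.0]
ee_rot: [0.0, 0.679, 0.734, -0.002]
ft_force: [-0.3, 0.3, -0.4]
grip_width: 35.5
t 30.85 pos [600.8 220.8  20. ] yaw 94.49 F [-0.3  0.3 -0.4] w 35.5
turn [-0.16  0.22 -0.51] shift now-axes [1.6 2.3 8. ] after-turn axes [1.5 2.3 8. ]
```

```bash
python3 -m crank '[0,0,-0.4,0.001,0.001,0.005,0.03,0,0,0,0,0,0.004,0.03]'; python3 -m crank '[0,0,0,0,0,0.003,0.03]'; python3 -m crank '[0,0,0,0,0,0.003,0.03]'
```

```text
t: 31.02
eef_pos: [602.8, 221.8, 12.1]
ee_rot: [0.001, 0.676, 0.737, -0.001]
ft_force: [-0.1, -0.1, -1.2]
grip_width: 35.5
t: 31.1
eef_pos: [603.0, 221.9, 10.9]
ee_rot: [0.001, 0.676, 0.737, -0.001]
ft_force: [-9.8, -2.9, 30.0]
grip_width: 35.4
t: 31.18
eef_pos: [603.0, 221.9, 10.9]
ee_rot: [0.002, 0.676, 0.737, -0.001]
ft_force: [-10.5, -2.9, 27.6]
grip_width: 35.3
```

```bash
python3 -m crank '[0,0,0,0,0,0,0.03,0,0,0,0,0,0,0.05,0,0,0,0,0,0,0.05,0,0,0,0,0,0,0.05,0,0,0,0,0,0,0.05]'; python3 -m crank '[0,0,0,0,0,-0.015,0.05,0,0,0,0,0,-0.015,0.05,0,0,0,0,0,-0.025,0.05,0,0,0,0,0,-0.025,0.05,0,0,0,0,0,-0.025,0.05,0,0,0,0,0,-0.025,0.05,0,0,0,0,0,-0.015,0.05]'; python3 -c "
from h import *
snap('wrist','w26')"; python3 go.py 459.2 -188.7 190 79.1
```

```text
t: 31.6
eef_pos: [604.7, 222.5, 13.8]
ee_rot: [0.003, 0.676, 0.737, 0.001]
ft_force: [-1.2, 0.3, -0.8]
grip_width: 50.1
t: 32.18
eef_pos: [599.4, 221.7, 155.1]
ee_rot: [-0.001, 0.676, 0.737, -0.006]
ft_force: [0.4, 0.8, 0.4]
grip_width: 50.0
t 32.23 pos [600.8 222.  157.8] yaw 94.92 F [ 0.5 -0.6  1.7] w 50.1
turn [-0.29  0.32 15.82] shift now-axes [-397.2 -176.5  -29.2] after-turn axes [-430.1  -61.4  -32.2]
```

View pics/w26.png

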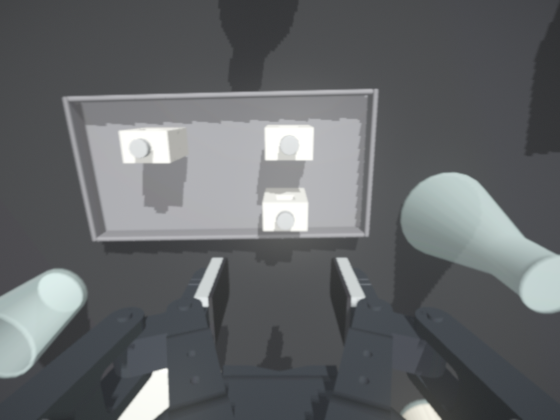

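Three in the tray. Boss 4 next.

```bash
python3 -m crank '[0,0,5.3,-0.033,-0.013,-0.012,0.06,0,0,5.3,-0.035,-0.01,-0.012,0.06,0,0,5.2,-0.037,-0.007,-0.008,0.06,0,0,0,-0.038,-0.005,0,0.06,0,0,0,-0.038,-0.005,0,0.06,0,0,0,-0.038,-0.005,0,0.06,0,0,0,-0.038,-0.005,0,0.06,0,0,0,-0.038,-0.005,0,0.06]'; python3 go.py 459.1 -188.7 185 79.1
```

```text
t: 32.9
eef_pos: [508.4, -67.0, 188.8]
ee_rot: [0.001, 0.771, 0.637, -0.001]
ft_force: [0.3, -0.3, -0.6]
grip_width: 60.1
t 32.9 pos [508.4 -67.  188.8] yaw 79.17 F [ 0.3 -0.3 -0.6] w 60.1
turn [-0.01  0.2   0.07] shift now-axes [-128.7  -25.6    4.3] after-turn axes [-128.8  -25.4    3.8]
```

```bash
python3 -m crank '[0,0,0,-0.035,-0.008,0,0.06,0,0,0,-0.035,-0.008,0,0.06,0,0,0,-0.035,-0.007,0.005,0.06,0,0,0,-0.012,-0.001,0.008,0.06,0,0,0,0,0,0,0.06,0,0,0,0,0,0,0.06]'; python3 go.py 459.1 -188.7 61 79.1
python3 - <<'E'
from h import *
snap('wrist','w27')
E
```

```text
t: 33.4
eef_pos: [456.7, -189.3, 172.7]
ee_rot: [0.001, 0.774, 0.633, -0.002]
ft_force: [0.3, -0.3, 0.8]
grip_width: 60.0
t 33.4 pos [ 456.7 -189.3  172.7] yaw 78.55 F [ 0.3 -0.3  0.8] w 60.0
turn [-0.09  0.29 -0.55] shift now-axes [  1.6   2.4 111.7] after-turn axes [  1.    2.3 111.7]
```

View pics/w27.png

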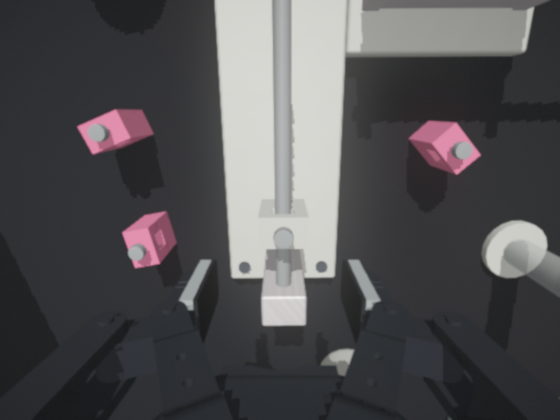

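```bash
python3 - <<'E'
from rk import *
z=load('w27')
for u,v,h in [(284,236,116),(150,228,50),(115,122,50)]:
    print(w2r(ptz(z,u,v,h)).round(1))
E
python3 -m crank '[0,0.3,-0.5,0.001,0.002,0.012,0.06,0,0,0,0,0,0.015,0.06,0,0,0,0,-0.001,0.015,0.06,0,0,0,0,-0.001,0.015,0.06,0,0,0,0,0,0,0.06,0,0,0,0,0,0,0.06]'; python3 go.py 459.1 -188.7 61 79.1
```

```text
[  -2.  -159.7  116. ]
[-121.3 -177.5   50. ]
[-137.7  -85.8   50. ]
t: 33.95
eef_pos: [461.3, -181.2, 115.3]
ee_rot: [0.0, 0.767, 0.641, 0.001]
ft_force: [0.3, -0.4, 0.2]
grip_width: 59.7
t 33.95 pos [ 461.3 -181.2  115.3] yaw 79.75 F [ 0.3 -0.4  0.2] w 59.7
turn [ 0.08 -0.08  0.65] shift now-axes [-7.8 -0.9 54.3] after-turn axes [-7.8 -0.8 54.3]
```

```bash
python3 -m crank '[0,0,0.6,-0.008,-0.001,0.012,0.06,0,0,0,-0.001,0,0.012,0.06,0,0,0,0,-0.001,0.012,0.06,0,0,0,0,0,0,0.06,0,0,0,0,0,0,0.06]'; python3 go.py 458.9 -189.7 61 79.1
```

```text
t: 34.37
eef_pos: [462.6, -187.3, 83.3]
ee_rot: [0.003, 0.768, 0.64, 0.002]
ft_force: [-0.7, 0.7, 0.6]
grip_width: 60.0
t 34.37 pos [ 462.6 -187.3   83.3] yaw 79.57 F [-0.7  0.7  0.6] w 60.0
turn [ 0.43 -0.    0.47] shift now-axes [-3.1 -3.4 22.3] after-turn axes [-3.1 -3.2 22.3]
```

```bash
python3 -m crank '[0.3,0,0.4,-0.003,-0.003,0.009,0.06,0,0,0,0,-0.001,0.008,0.06,0,0,0,0,-0.001,0.003,0.06,0,0,0,0,0,0,0.06,0,0,0,0,0,0,0.06]'; python3 go.py 458.9 -189.7 61 79.1
python3 - <<'E'
from rk import *
snap('wrist','w28');crop('w28',180,200,380,380,3,'c28')
E
```

```text
t: 34.78
eef_pos: [459.2, -189.7, 64.7]
ee_rot: [0.003, 0.77, 0.638, 0.001]
ft_force: [0.7, 0.1, 0.3]
grip_width: 60.0
t 34.78 pos [ 459.2 -189.7   64.7] yaw 79.24 F [0.7 0.1 0.3] w 60.0
turn [0.36 0.09 0.14] shift now-axes [-0.  -0.3  3.7] after-turn axes [-0.  -0.3  3.7]
```

View pics/c28.png

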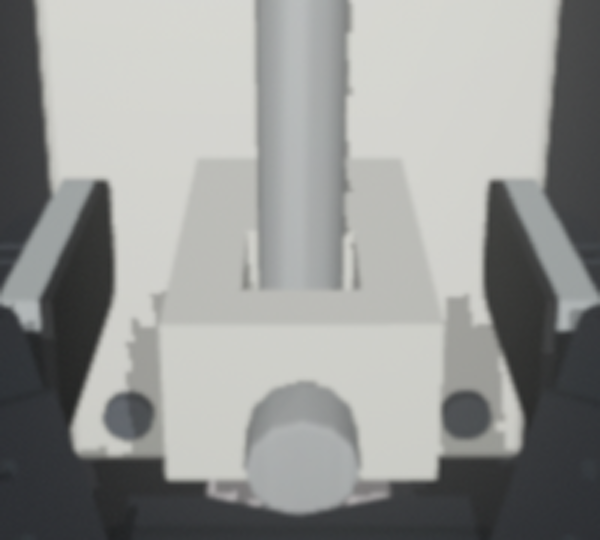

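Centred. Gripping, then lifting 2–3 mm.

```bash
python3 -m crank '[0,0,0,0,0,0.003,0.045,0,0,0,0,0,0,0.03,0,0,0,0,0,0,0.03,0,0,0,0,0,0,0.03,0,0,0,0,0,0,0.03]'; python3 go.py 458.9 -189.7 61 79.1; python3 -m crank '[0,0,0,0,0,-0.0025,0.03,0,0,0,0,0,0,0.03]';python3 go.py 458.9 -189.7 61 79.1
python3 - <<'E'
from rk import *
snap('wrist','w29');crop('w29',180,200,380,380,3,'c29')
E
```

```text
t: 35.25
eef_pos: [459.6, -190.0, 62.2]
ee_rot: [0.003, 0.77, 0.638, 0.002]
ft_force: [0.5, -0.5, -0.2]
grip_width: 35.5
t 35.25 pos [ 459.6 -190.    62.2] yaw 79.22 F [ 0.5 -0.5 -0.2] w 35.5
turn [0.42 0.1  0.12] shift now-axes [ 0.2 -0.7  1.2] after-turn axes [ 0.2 -0.7  1.2]
t: 35.42
eef_pos: [459.4, -189.9, 64.7]
ee_rot: [0.003, 0.77, 0.638, 0.002]
ft_force: [0.1, -0.1, -0.6]
grip_width: 35.4
t 35.42 pos [ 459.4 -189.9   64.7] yaw 79.22 F [ 0.1 -0.1 -0.6] w 35.4
turn [0.39 0.09 0.12] shift now-axes [ 0.1 -0.5  3.7] after-turn axes [ 0.1 -0.5  3.7]
```

View pics/c29.png

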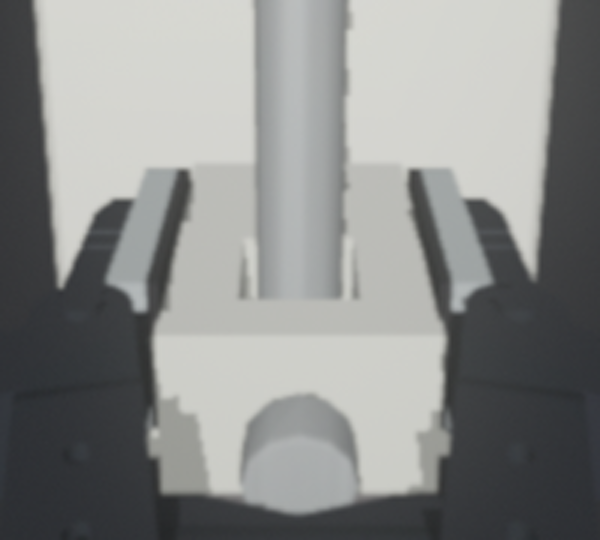

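```bash
python3 -m crank '[0,0,0,0.01,0,0,0.03,0,0,0,0.011,0,0,0.03,0,0,0,0.011,0,0,0.03,0,0,0,0.011,0,0,0.03,0,0,0,0.011,0,0,0.03,0,0,0,0.011,0,0,0.03,0,0,0,0.011,0,0,0.03,0,0,0,0,0,0,0.03]';python3 go.py 459.4 -189.9 64 79.1
python3 - <<'E'
from rk import *
snap('wrist','w30');crop('w30',180,200,380,380,3,'c30')
E
```

```text
t: 36.13
eef_pos: [474.1, -105.4, 64.0]
ee_rot: [0.002, 0.77, 0.638, 0.002]
ft_force: [-0.5, 0.3, -1.0]
grip_width: 35.5
t 36.13 pos [ 474.1 -105.4   64. ] yaw 79.31 F [-0.5  0.3 -1. ] w 35.5
turn [ 0.31 -0.    0.21] shift now-axes [-85.8   1.2   0. ] after-turn axes [-85.8   1.5   0. ]
```

View pics/c30.png

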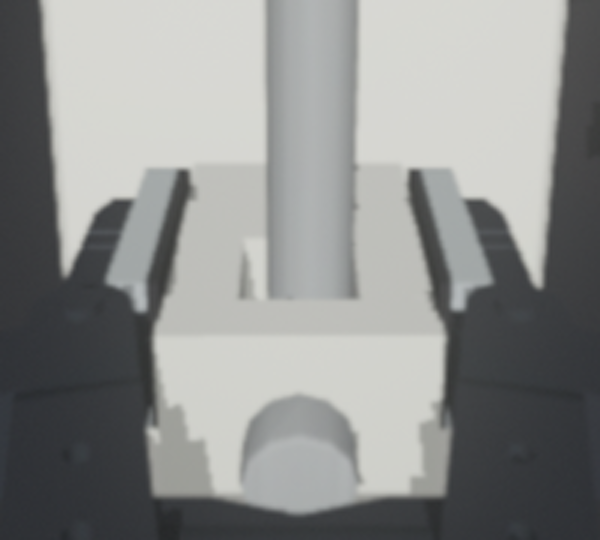

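Drifted 1.5–2 mm left; correcting while sliding on.

```bash
python3 -m crank '[0,0,0,0.006,0.0025,0,0.03,0,0,0,0.011,0,0,0.03,0,0,0,0.011,0,0,0.03,0,0,0,0.011,0,0,0.03,0,0,0,0.011,0,0,0.03,0,0,0,0,0,0,0.03]';python3 go.py 459.4 -189.9 64 79.1
python3 - <<'E'
from rk import *
snap('wrist','w31');crop('w31',180,200,380,380,3,'c31')
E
```

```text
t: 36.68
eef_pos: [487.3, -53.1, 64.1]
ee_rot: [0.003, 0.77, 0.638, 0.002]
ft_force: [-0.4, 0.3, -1.5]
grip_width: 35.2
t 36.68 pos [487.3 -53.1  64.1] yaw 79.22 F [-0.4  0.3 -1.5] w 35.2
turn [0.36 0.03 0.12] shift now-axes [-1.396e+02 -1.900e+00  1.000e-01] after-turn axes [-1.396e+02 -1.600e+00  1.000e-01]
```

View pics/c31.png

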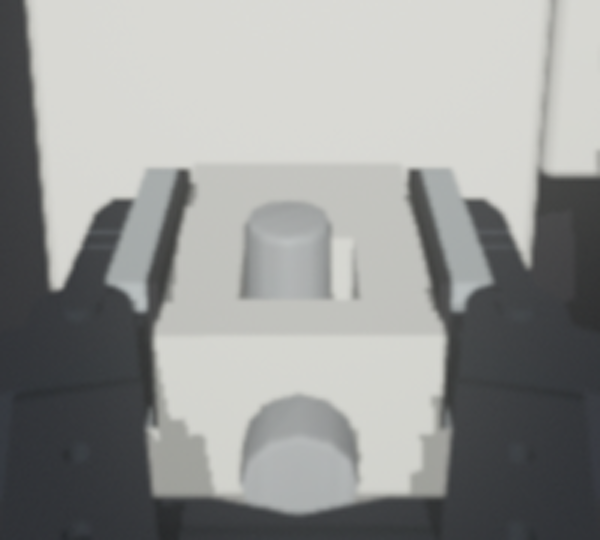

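```bash
python3 -m crank '[0,0,0,0.006,-0.002,0,0.03,0,0,0,0.011,0,0,0.03,0,0,0,0.011,0,0,0.03,0,0,0,0.012,0,0,0.03,0,0,0,0.012,0,0,0.03,0,0,0,0,0,0,0.03]';python3 go.py 496 4 64 79.1
python3 - <<'E'
from rk import *
snap('wrist','w32')
E
```

```text
t: 37.23
eef_pos: [495.6, 1.3, 64.0]
ee_rot: [0.003, 0.772, 0.636, 0.002]
ft_force: [0.5, 0.2, -0.7]
grip_width: 35.6
t 37.23 pos [495.6   1.3  64. ] yaw 79.01 F [ 0.5  0.2 -0.7] w 35.6
turn [ 0.37  0.06 -0.08] shift now-axes [ 2.7 -0.2 -0.1] after-turn axes [ 2.7 -0.1 -0. ]
```

View pics/w32.png

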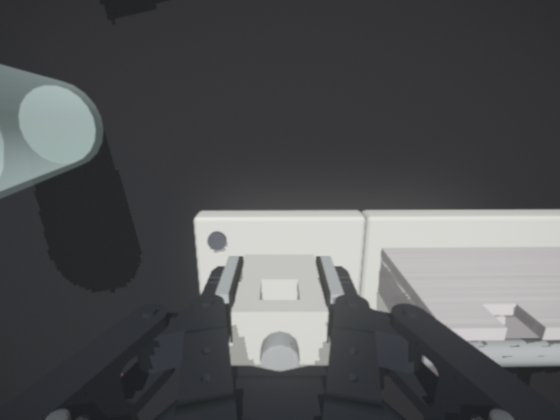

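```bash
python3 -m crank '[0,0,0,0,0,-0.025,0.03,0,0,0,0,0,-0.025,0.03,0,0,0,0,0,-0.025,0.03,0,0,-5,0,0,-0.01,0.03,0,0,-5,0,0,0,0.03,0,0,-5,0,0,0,0.03,0,0,0,0,0,0,0.03]'
python3 - <<'E'
from h import *
snap('scene','s6');crop('s6',330,170,430,280,6,'c33')
E
python3 go.py 493.7 212.3 110 95
```

```text
t: 37.87
eef_pos: [493.7, 0.6, 152.4]
ee_rot: [0.003, 0.678, 0.735, -0.001]
ft_force: [0.1, -0.0, -1.3]
grip_width: 35.3
t 37.92 pos [493.6   0.7 152.2] yaw 94.42 F [ 0.2 -1.1 -1. ] w 35.5
turn [ 0.14  0.27 -0.58] shift now-axes [211.2  16.3  41.3] after-turn axes [210.8  18.5  42.2]
```

View pics/c33.png

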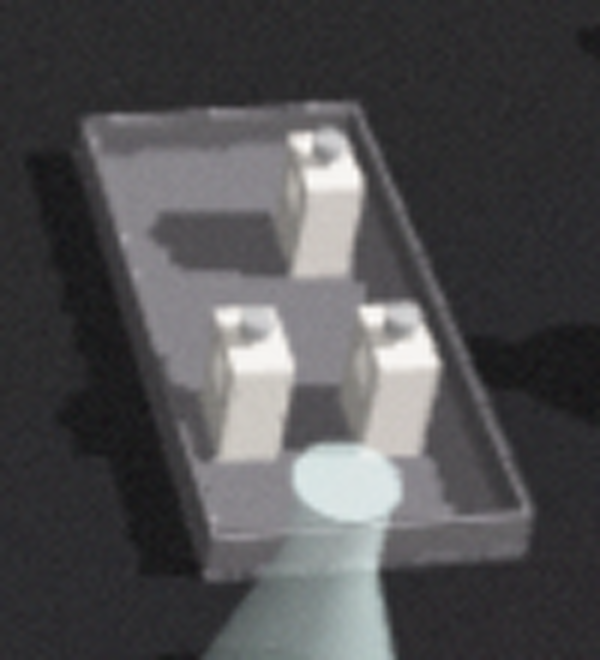

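Tray unmoved. Fourth place: about (494, 212).

```bash
python3 -m crank '[0,0.3,0,0.032,0.003,0,0.03,0,0,0,0.032,0.003,0.003,0.03,0,0,0,0.032,0.003,0.006,0.03,0,0,0,0.032,0.002,0.008,0.03,0,0,0,0.032,0.002,0.008,0.03,0,0,0,0.025,0.001,0.008,0.03,0,0,0,0,0,0,0.03,0,0,0,0,0,0,0.03]'; python3 go.py 493.7 212.3 60 95
```

```text
t: 38.58
eef_pos: [495.8, 190.4, 115.4]
ee_rot: [0.001, 0.691, 0.723, -0.0]
ft_force: [0.9, -0.1, -0.7]
grip_width: 35.4
t 38.58 pos [495.8 190.4 115.4] yaw 92.63 F [ 0.9 -0.1 -0.7] w 35.4
turn [ 0.08  0.1  -2.37] shift now-axes [22.  -1.2 55.4] after-turn axes [22.  -0.2 55.4]
```

```bash
python3 -m crank '[0,0,-2.3,0.01,0,0.012,0.03,0,0,0,0.010,0,0.014,0.03,0,0,0,0.001,0,0.014,0.03,0,0,0,0,0,0.014,0.03,0,0,0,0,0,0,0.03,0,0,0,0,0,0,0.03]'; python3 go.py 493.7 212.3 12 95
```

```text
t: 39.08
eef_pos: [495.2, 207.2, 60.1]
ee_rot: [0.002, 0.68, 0.733, -0.001]
ft_force: [0.5, -0.6, -1.0]
grip_width: 35.2
t 39.08 pos [495.2 207.2  60.1] yaw 94.24 F [ 0.5 -0.6 -1. ] w 35.2
turn [ 0.06  0.24 -0.76] shift now-axes [ 5.4 -1.2 48.1] after-turn axes [ 5.2 -1.1 48.1]
```

```bash
python3 -m crank '[0,0,-0.7,0.005,-0.002,0.012,0.03,0,0,0,0,-0.001,0.012,0.03,0,0,0,0,0,0.012,0.03,0,0,0,0,0,0,0.03,0,0,0,0,0,0,0.03]'; python3 go.py 493.7 212.3 12 95
```

```text
t: 39.5
eef_pos: [495.6, 208.5, 28.0]
ee_rot: [0.004, 0.679, 0.734, 0.001]
ft_force: [0.3, 0.2, -0.9]
grip_width: 35.1
t 39.5 pos [495.6 208.5  28. ] yaw 94.41 F [ 0.3  0.2 -0.9] w 35.1
turn [ 0.37  0.24 -0.59] shift now-axes [ 4.  -1.7 16. ] after-turn axes [ 4.  -1.6 16. ]
```

```bash
python3 -m crank '[0.3,0,-0.5,0.003,-0.002,0.008,0.03,0,0,0,0,0,0.006,0.03]'; python3 -m crank '[0,0,0,0,0,0.003,0.03]'; python3 -m crank '[0,0,0,0,0,0.003,0.03]'
```

```text
t: 39.67
eef_pos: [495.8, 211.1, 16.5]
ee_rot: [0.003, 0.677, 0.736, 0.001]
ft_force: [0.4, -0.5, -1.6]
grip_width: 35.4
t: 39.75
eef_pos: [496.1, 211.1, 13.4]
ee_rot: [0.003, 0.677, 0.736, 0.001]
ft_force: [-0.6, 0.1, -1.6]
grip_width: 35.2
t: 39.83
eef_pos: [496.3, 211.2, 12.1]
ee_rot: [0.004, 0.677, 0.736, 0.001]
ft_force: [-12.1, -3.4, 43.4]
grip_width: 35.4
```

```bash
python3 -m crank '[0,0,0,0,0,0,0.03,0,0,0,0,0,0,0.05,0,0,0,0,0,0,0.05,0,0,0,0,0,0,0.05,0,0,0,0,0,0,0.05]'; python3 -m crank '[0,0,0,0,0,-0.015,0.05,0,0,0,0,0,-0.015,0.05,0,0,0,0,0,-0.025,0.05,0,0,0,0,0,-0.025,0.05,0,0,0,0,0,-0.025,0.05,0,0,0,0,0,-0.025,0.05,0,0,0,0,0,-0.02,0.05]'; python3 -c "
from h import *
snap('wrist','w34')"; python3 go.py 668.3 -13.1 190 79
```

```text
t: 40.25
eef_pos: [497.6, 211.8, 13.9]
ee_rot: [0.005, 0.677, 0.736, 0.003]
ft_force: [0.2, -0.3, -0.3]
grip_width: 50.3
t: 40.83
eef_pos: [491.1, 210.7, 162.1]
ee_rot: [0.0, 0.677, 0.736, -0.004]
ft_force: [0.6, 0.4, -0.5]
grip_width: 50.1
t 40.88 pos [493.2 211.3 166.1] yaw 94.84 F [1.2 0.3 3.1] w 50.0
turn [ 0.07  0.26 15.84] shift now-axes [-238.5  155.5  -22.7] after-turn axes [-186.9  214.7  -23.9]
```

View pics/w34.png

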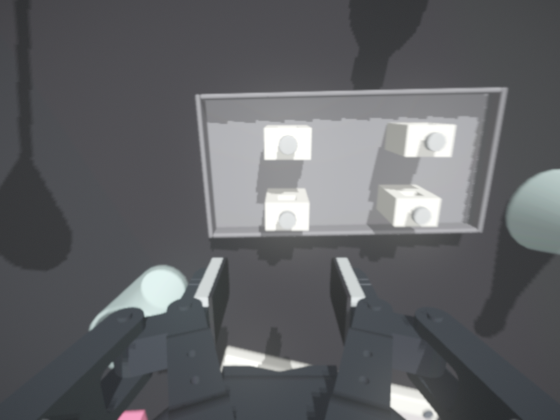

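All four stand in the tray. Now back to the bolt.

```bash
python3 -m crank '[0,0,5.3,-0.025,0.014,-0.006,0.045,0,0,5.3,-0.024,0.017,-0.006,0.045,0,0,5.2,-0.022,0.02,-0.006,0.045,0,0,0,-0.022,0.026,-0.004,0.045,0,0,0,-0.022,0.026,0,0.045,0,0,0,-0.022,0.028,0,0.045,0,0,0,-0.022,0.028,0,0.045,0,0,0,-0.015,0.025,0,0.045]'; python3 go.py 668.3 -13.1 180 79
```

```text
t: 41.55
eef_pos: [657.7, 10.0, 192.9]
ee_rot: [0.003, 0.772, 0.636, 0.002]
ft_force: [1.1, 0.3, 0.3]
grip_width: 44.8
t 41.55 pos [657.7  10.  192.9] yaw 78.92 F [1.1 0.3 0.3] w 44.8
turn [ 0.35  0.06 -0.08] shift now-axes [-20.6  14.8  13. ] after-turn axes [-20.7  14.8  12.9]
```

```bash
python3 -m crank '[0,0,0,-0.017,0.01,0.004,0.05,0,0,0,-0.003,0.002,0.006,0.05,0,0,0,0,0,0,0.05,0,0,0,0,0,0,0.05]'; python3 go.py 668.3 -13.1 70 79
python3 - <<'E'
from rk import *
snap('wrist','w35');snap('scene','s7');crop('s7',160,140,310,280,5,'c35')
E
```

```text
t: 41.88
eef_pos: [670.0, -19.2, 178.7]
ee_rot: [0.003, 0.774, 0.633, 0.001]
ft_force: [-0.9, -0.4, -0.5]
grip_width: 49.8
t 41.88 pos [670.  -19.2 178.7] yaw 78.48 F [-0.9 -0.4 -0.5] w 49.8
turn [ 0.33  0.1  -0.52] shift now-axes [  5.8  -3.5 108.7] after-turn axes [  5.6  -2.8 108.7]
```

View pics/w35.png

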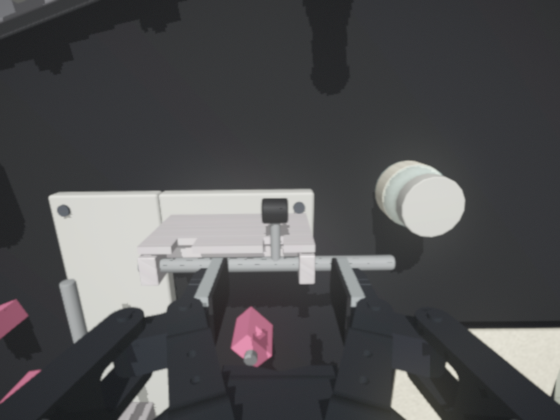

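View pics/c35.png

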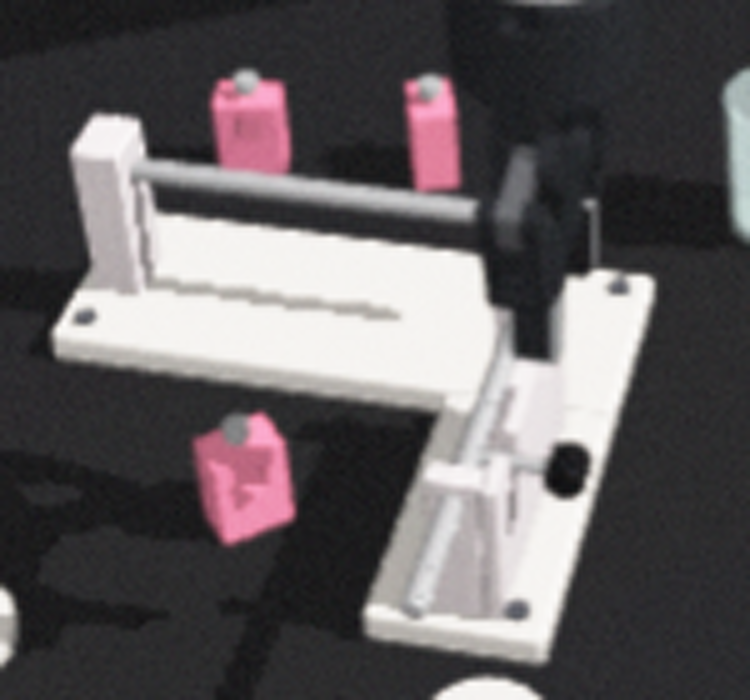

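The rod is empty, and the handle lies in the drawn notch (knob at wrist (275,211)). Descending on the knob.

```bash
python3 -m crank '[0.3,0,-0.5,0.005,-0.003,0.015,0.05,0,0,0,0,-0.001,0.015,0.05,0,0,0,0,-0.001,0.015,0.05,0,0,0,0,-0.001,0.015,0.05,0,0,0,0,0,0,0.05,0,0,0,0,0,0,0.05]'; python3 go.py 668.3 -13.1 70 79
```

```text
t: 42.48
eef_pos: [662.7, -3.3, 122.1]
ee_rot: [0.002, 0.768, 0.641, 0.002]
ft_force: [0.9, -0.1, 0.4]
grip_width: 50.1
t 42.48 pos [662.7  -3.3 122.1] yaw 79.68 F [ 0.9 -0.1  0.4] w 50.1
turn [0.28 0.   0.68] shift now-axes [-8.6  7.  52.1] after-turn axes [-8.6  7.3 52.1]
```

```bash
python3 -m crank '[0,0,0.6,-0.008,0.006,0.008,0.05,0,0,0,0,0,0.010,0.05,0,0,0,0,-0.001,0.010,0.05,0,0,0,0,0,0,0.05,0,0,0,0,0,0,0.05]'; python3 go.py 668.3 -13.1 70 79
```

```text
t: 42.9
eef_pos: [668.3, -11.4, 95.5]
ee_rot: [0.004, 0.771, 0.637, 0.003]
ft_force: [0.8, -0.4, -0.8]
grip_width: 49.6
t 42.9 pos [668.3 -11.4  95.5] yaw 79.16 F [ 0.8 -0.4 -0.8] w 49.6
turn [ 0.59 -0.02  0.16] shift now-axes [-1.7  0.  25.5] after-turn axes [-1.7  0.3 25.5]
```

```bash
python3 -m crank '[0.4,0,0,-0.001,-0.001,0.009,0.05,0.2,0,0,0,-0.001,0.009,0.05,0,0,0,0,-0.001,0.006,0.05,0,0,0,0,0,0,0.05,0,0,0,0,0,0,0.05]'; python3 go.py 668.3 -13.1 70 79
python3 - <<'E'
from rk import *
snap('wrist','w36');crop('w36',120,160,440,400,2.5,'c36')
E
```

```text
t: 43.32
eef_pos: [665.0, -12.3, 68.7]
ee_rot: [-0.001, 0.771, 0.637, -0.0]
ft_force: [0.2, -1.2, 0.0]
grip_width: 49.9
t 43.32 pos [665.  -12.3  68.7] yaw 79.12 F [ 0.2 -1.2  0. ] w 49.9
turn [-0.1  -0.02  0.12] shift now-axes [-0.1  3.4 -1.3] after-turn axes [-0.1  3.4 -1.3]
```

View pics/c36.png

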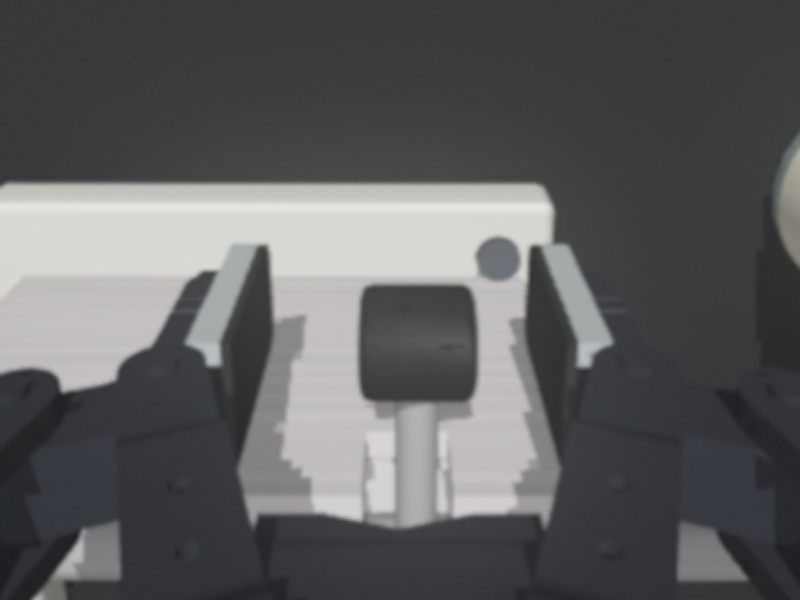

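Offset 3 mm right; correcting and closing.

```bash
python3 -m crank '[0,0,0,0,0.0035,0,0.04,0,0,0,0,0,0,0.015,0,0,0,0,0,0,0.015,0,0,0,0,0,0,0.015,0,0,0,0,0,0,0.015,0,0,0,0,0,0,0.015]' 35; python3 go.py 668.3 -13.1 70 79
```

```text
t: 43.87
eef_pos: [668.9, -13.0, 69.7]
ee_rot: [-0.001, 0.771, 0.637, -0.0]
ft_force: [-0.8, 0.5, -0.8]
grip_width: 19.5
t 43.87 pos [668.9 -13.   69.7] yaw 79.13 F [-0.8  0.5 -0.8] w 19.5
turn [-0.07 -0.02  0.13] shift now-axes [-0.2 -0.6 -0.3] after-turn axes [-0.2 -0.6 -0.3]
```

Held (19.5 mm). Swinging up.

```bash
python3 -m crank '[0,0,0,-0.001,0,-0.009,0.015,0,0,0,0,0,0,0.015,0,0,0,-0.003,0,-0.0085,0.015,0,0,0,0,0,0,0.015]'; python3 go.py 668.9 -13 69.7 79.1;  python3 -m crank '[0,0,0,-0.004,0,-0.007,0.015,0,0,0,0,0,0,0.015,0,0,0,-0.006,0,-0.007,0.015,0,0,0,0,0,0,0.015,0,0,0,-0.007,0,-0.0055,0.015,0,0,0,0,0,0,0.015]'; python3 go.py 668.9 -13 69.7 79.1
```

```text
t: 44.2
eef_pos: [668.3, -17.5, 89.1]
ee_rot: [-0.0, 0.771, 0.637, -0.0]
ft_force: [0.5, -2.2, -0.2]
grip_width: 19.6
t 44.2 pos [668.3 -17.5  89.1] yaw 79.15 F [ 0.5 -2.2 -0.2] w 19.6
turn [-0.05  0.03  0.05] shift now-axes [ 4.5 -0.2 19.4] after-turn axes [ 4.5 -0.2 19.4]
t: 44.7
eef_pos: [663.6, -38.3, 110.0]
ee_rot: [0.0, 0.771, 0.636, -0.002]
ft_force: [0.2, -0.8, -1.7]
grip_width: 19.4
t 44.7 pos [663.6 -38.3 110. ] yaw 79.06 F [ 0.2 -0.8 -1.7] w 19.4
turn [-0.16  0.22 -0.04] shift now-axes [26.   0.5 40.2] after-turn axes [25.9  0.4 40.3]
```

```bash
python3 -m crank '[0,0,0,0,-0.01,0,0.015,0,0,0,0,-0.01,0,0.015,0,0,0,0,-0.01,0,0.015,0,0,0,0,-0.01,0,0.015,0,0,0,0,-0.01,0,0.015,0,0,0,0,0,0,0.015]'; python3 go.py 668.9 -13 69.7 79.1
```

```text
t: 45.2
eef_pos: [615.6, -32.9, 111.6]
ee_rot: [0.002, 0.772, 0.635, -0.0]
ft_force: [-1.8, -1.3, -4.5]
grip_width: 19.4
t 45.2 pos [615.6 -32.9 111.6] yaw 78.91 F [-1.8 -1.3 -4.5] w 19.4
turn [ 0.18  0.21 -0.19] shift now-axes [29.9 48.3 42. ] after-turn axes [29.6 48.6 41.9]
```

```bash
python3 -m crank '[0,0,0,0.001,-0.009,0,0.015,0,0,0,0.001,-0.008,0,0.015,0,0,0,0,-0.004,0,0.015,0,0,0,0,0,0,0.015]'; python3 go.py 668.9 -13 69.7 79.1
```

```text
t: 45.53
eef_pos: [595.3, -28.5, 111.4]
ee_rot: [0.003, 0.772, 0.635, -0.0]
ft_force: [-1.6, -0.9, -4.6]
grip_width: 19.3
t 45.53 pos [595.3 -28.5 111.4] yaw 78.86 F [-1.6 -0.9 -4.6] w 19.3
turn [ 0.23  0.25 -0.24] shift now-axes [29.6 69.  41.8] after-turn axes [29.1 69.3 41.7]
```

```bash
python3 -m crank '[0.2,0,0,0.004,-0.001,0.002,0.015,0,0,0,0.006,0,0.005,0.015,0,0,0,0,0,0,0.015,0,0,0,0.006,0,0.007,0.015,0,0,0,0,0,0,0.015]'; python3 go.py 668.9 -13 69.7 79.1
```

```text
t: 45.95
eef_pos: [599.8, -10.3, 98.1]
ee_rot: [0.002, 0.772, 0.635, 0.0]
ft_force: [-1.6, -1.8, -1.7]
grip_width: 19.3
t 45.95 pos [599.8 -10.3  98.1] yaw 78.9 F [-1.6 -1.8 -1.7] w 19.3
turn [ 0.2   0.11 -0.2 ] shift now-axes [10.7 68.2 28.6] after-turn axes [10.4 68.4 28.4]
```

```bash
python3 -m crank '[0,0,0,0.005,-0.002,0.009,0.015,0,0,0,0,0,0,0.015,0,0,0,0.003,0,0.008,0.015,0,0,0,0,0,0,0.015]'; python3 go.py 599.1 0.2 70 79.1
```

```text
t: 46.28
eef_pos: [600.2, -0.9, 79.2]
ee_rot: [0.003, 0.772, 0.636, 0.0]
ft_force: [-0.7, -0.7, 0.6]
grip_width: 19.5
t 46.28 pos [600.2  -0.9  79.2] yaw 78.95 F [-0.7 -0.7  0.6] w 19.5
turn [ 0.26  0.15 -0.15] shift now-axes [ 0.9 -1.3  9.2] after-turn axes [ 0.9 -1.3  9.2]
```

```bash
python3 -m crank '[0,0,0,0.001,-0.001,0.009,0.015,0,0,0,0,0,0,0.015]'; python3 go.py 599.1 0.2 70 79.1; python3 -m crank '[0,0,0,0,0,0.002,0.015]'; python3 go.py 599.1 0.2 70 79.1
```

```text
t: 46.45
eef_pos: [599.9, 0.3, 69.6]
ee_rot: [0.003, 0.772, 0.636, 0.001]
ft_force: [-1.9, -1.3, -0.5]
grip_width: 19.4
t 46.45 pos [5.999e+02 3.000e-01 6.960e+01] yaw 78.95 F [-1.9 -1.3 -0.5] w 19.4
turn [ 0.32  0.15 -0.15] shift now-axes [-0.2 -0.8 -0.4] after-turn axes [-0.2 -0.8 -0.4]
t: 46.53
eef_pos: [600.2, 0.2, 68.1]
ee_rot: [0.003, 0.772, 0.636, 0.001]
ft_force: [-2.5, -1.0, 17.8]
grip_width: 19.1
t 46.53 pos [6.002e+02 2.000e-01 6.810e+01] yaw 78.94 F [-2.5 -1.  17.8] w 19.1
turn [ 0.37  0.15 -0.16] shift now-axes [-0.2 -1.1 -2. ] after-turn axes [-0.2 -1.1 -1.9]
```

```bash
python3 -m crank '[0,0,0,0,-0.0015,-0.001,0.015,0,0,0,0,0,0,0.015]'; python3 -m crank '[0,0,0,0,0,0,0.045,0,0,0,0,0,0,0.045,0,0,0,0,0,0,0.045,0,0,0,0,0,-0.02,0.045,0,0,0,0,0,-0.03,0.045,0,0,0,0,0,-0.03,0.045,0,0,0,0,0,-0.03,0.045,0,0,0,0,0,-0.03,0.045]'; python3 -m crank '[0,0,0,0,0,-0.03,0.06,0,0,0,-0.03,0,-0.03,0.06,0,0,0,-0.03,0,-0.03,0.06,0,0,0,-0.03,0,0,0.06,0,0,0,0,0,0,0.06,0,0,0,0,0,0,0.06]'
python3 - <<'E'
from h import *
for n in ('scene','side','wrist'): snap(n,n+'F')
crop('sceneF',160,140,310,280,5,'cF1'); crop('sceneF',330,170,430,280,6,'cF2')
E
```

```text
t: 46.7
eef_pos: [600.0, 0.2, 70.2]
ee_rot: [0.004, 0.772, 0.636, 0.002]
ft_force: [-1.5, -0.2, -1.0]
grip_width: 20.0
t: 47.37
eef_pos: [593.1, 1.8, 204.9]
ee_rot: [-0.004, 0.772, 0.635, -0.003]
ft_force: [0.3, 0.4, -0.1]
grip_width: 45.0
t: 47.87
eef_pos: [579.4, -87.5, 306.6]
ee_rot: [0.002, 0.771, 0.637, 0.001]
ft_force: [-0.3, -0.3, -1.1]
grip_width: 60.2
```

View pics/sceneF.png

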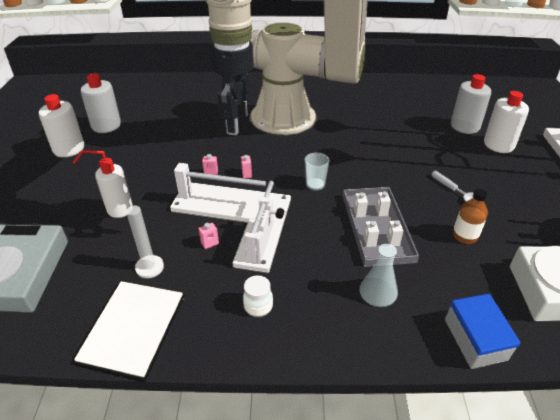

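View pics/wristF.png

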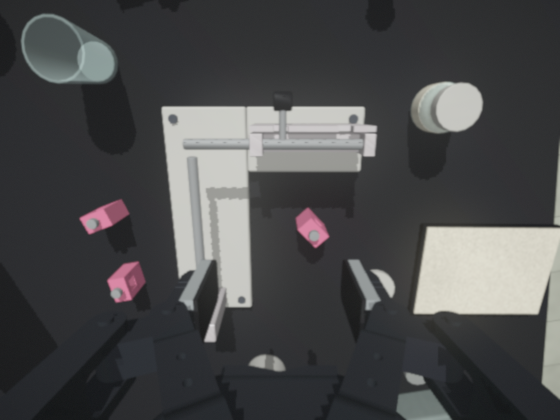

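View pics/cF1.png

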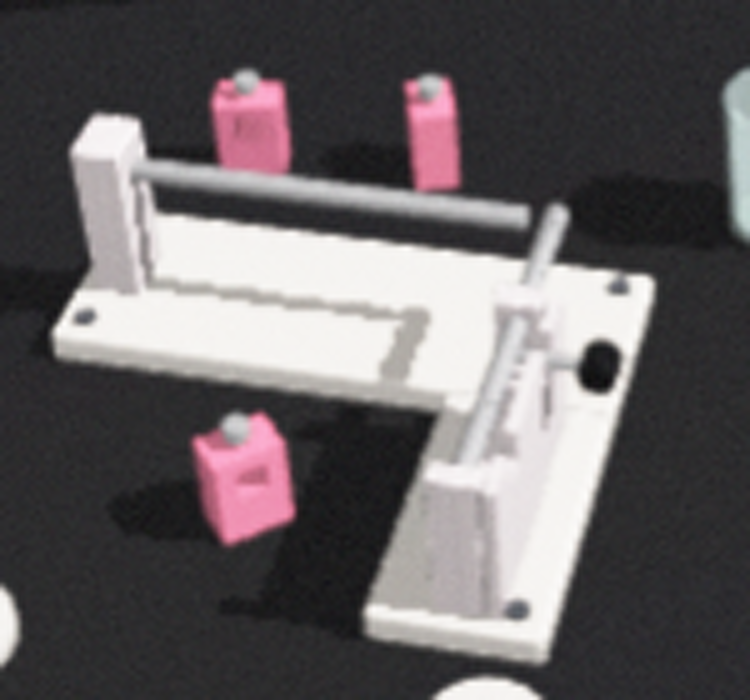

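View pics/cF2.png

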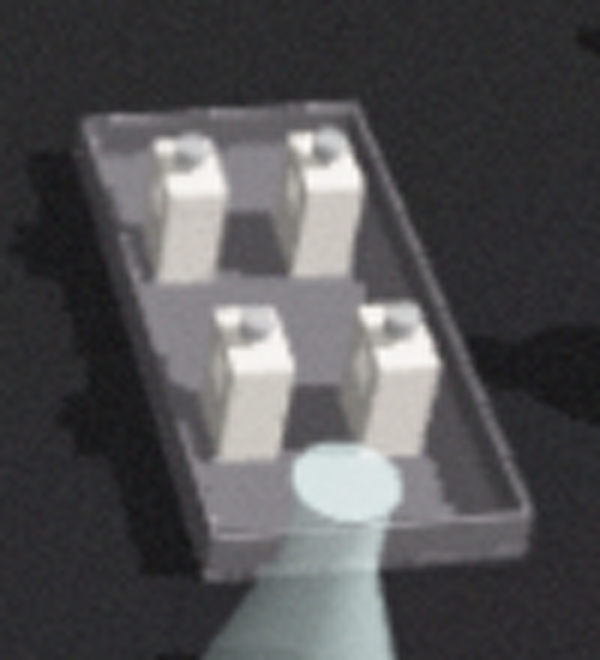

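View pics/sideF.png

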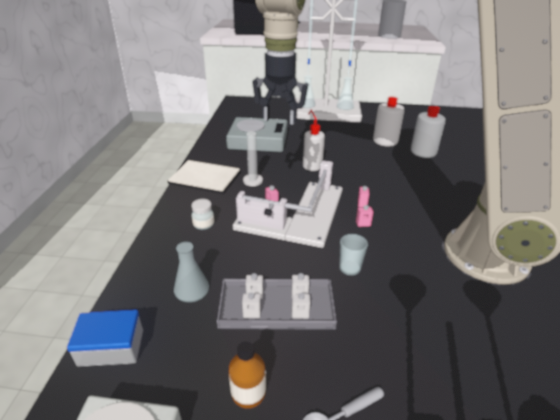

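The last pictures show everything in place: bolt shut, knob at crop (600,366) as at the start, rod empty, four bosses upright in the tray, all glassware standing. Handing in.

```bash
python3 -c "
from bench import manip
print(manip.job_done())"
```

```text
the job is handed in; nothing more can be done
None
```

The job is done and handed in at about 48 s of the 210 s allowed. I drew the bolt and dropped its handle into the second notch. Then I slid the four bosses off the rod one at a time and stood them on the tray floor. With the rod empty, I shut the bolt again with its handle down in the first notch.

**Last checks:** the final pictures from all three cameras show:
- The rod is empty and the bolt lies across its end, with the knob back where it started.
- All four bosses stand upright inside the tray, which had not moved.
- The three pink look-alikes are untouched and all the glassware and bottles are standing. The gripper is clear of everything.

**What disagreed or ran high:**
- My camera estimates of the rod differed from where the gripper actually found it by about 2–3 mm. I corrected this from close-up views before each slide.
- While being slid, bosses 3 and 4 drifted up to about 2 mm sideways in their bores and were re-centred.
- The wrist force peaked at about 53 N, while setting boss 2 down; the limit is 120 N.

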